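Clamp two filter cassettes in the screw press

ROBOT

A 6-joint arm with a two-finger parallel gripper is mounted at the origin on the work surface. World frame = base frame: x ahead of the robot, y to its left, z up, the work surface at z = 0. Lengths are in m, angles in rad, forces in N, time in s.
With the tool pointing down it reaches from about 0.275 to 0.825 m from the base axis. Payload 5.2 kg.
Tool frame: the origin (TCP) lies at the very end of the fingers, on their centre line; the grasp point (between the pads) lies hold_point_z behind it (hold_point_z is the distance from the TCP to the grasp point, in m); z points along the fingers, y is the line along which they close (so a half turn about z gives the same grasp; the last joint's range is limited). The gripper opens to 93 mm and grips with 3 to 60 N. Pads are 15 mm wide; open, the fingers measure 128 mm over their backs; the gripper's body (75 mm by 188 mm) begins 65 mm behind the grasp point.
Start: joints at [1.06, 0.259, 1.535, -0, 1.348, -0.203], TCP at [0.167, 0.524, 0.219] pointing down, gripper open.
Joint ranges: [-3.14, 3.14], [-0.91, 2.08], [0.19, 2.58], [-1.22, 4.36], [0.22, 2.71], [-3.12, 3.12]. Speed limits (rad/s): [2.57, 2.57, 3.14, 3.14, 3.14, 3.14].

INTERFACE

Orientations are given as [roll, pitch, yaw] about the fixed x, y, z axes, in that order (R = Rz(yaw) Ry(pitch) Rx(roll)).
In Python, from plant import state, read_camera, hand_in, hold_point_z gives the robot as it stands.
- The arm moves only by the tool carry_out, never from a script. Its argument "steps" is a list of rows, each an object with "grip": the closure, from 0 (fully open) to 1 (shut); "translation": the shift along the tool's x, y, z in mm, a list of three; "roll": the turn about the tool's z in rad. A call has 1 to 10 rows; each row is the pose to reach, as a shift and turn from the pose commanded when the call began, along the tool's axes at that moment; what a row does not reach only later rows make up. A row lasts 1/12 s, in which the tool goes at most 41.7 mm and 7.16 degrees, less where a joint would pass 70% of its speed; a pose out of reach is approached as far as the arm can. A call with a gripper value outside its range is refused whole. The fingers move at their own pace and stop on an object; "newtons" is the grip in N (left out, the last holds). Time passes only in rows, so rows that repeat a pose let the fingers close. It gives the time, the measured TCP pose, the force, the opening and the grip force at its end, in the units of the state.
- state(): the state, without advancing time (a new reading comes with each control period).
- read_camera(name): name is "scene" or "top" or "wrist"; returns a dict with "color" (480x640x3 uint8, red, green, blue), "fovy" (degrees; the focal length in pixels is half the picture's height over the tangent of half this angle, whatever the lens; pixels are square), "cx", "cy" (the principal point, pixels), "dist_coeffs" ([k1, k2, p1, p2, k3] as OpenCV has them; the pictures are not rectified), "view" (4x4, takes a point from world to camera coordinates); the wrist camera has in their place "T_tool_cam" (4x4, takes a point from camera to tool coordinates, whose origin is the TCP and whose axes are the flange's). Camera axes: x right, y down, z forward; pixel columns grow to the right and rows downward; lengths in m; the calibration is good to about 2 mm. A picture is of the moment at which its call begins: read the wrist's pose just before it. There is no depth.
- hand_in(): hands the job in; it is judged then, once.
The state is a dict: "clock": time; "joints": joint angles; "joint_velocities": joint speeds; "joint_efforts": joint torques, N m; "ee_pos": TCP position; "ee_rot": TCP orientation; "contact_force": force on the tool from outside, world axes, zero at the start; "ft_torque": the same for the moment, N m; "grip_width": finger opening in m; "gripper_force": force on a finger pad.
Only numpy, scipy, OpenCV 4.12 (cv2) and the standard library are available. Lean on these libraries where they do the work, as an engineer would, in place of code of your own. Each camera call takes 0.05 s, during which the arm holds its last target. There are 200 camera calls.

TASK

Load the top two filter cassettes, and only those, from the stack of four onto the pulled-out bed of the screw press, one on top of the other, flat, lengthwise and centred on the bed, and push the bed fully home under the pad. Then wind the crank clockwise until the pad just meets the cassettes and give it half a turn more to clamp them, taking care not to overtighten, and let go. Leave the other two cassettes and the other lab ware where they stand.

Things in the scene. Friction and masses are not known exactly. Their poses are not given: they have to be found in the camera images.
- screw_axis (a point): Screw press: base plate 190 x 330 x 20 mm, two columns (22 mm thick, 66 mm either side of the screw along the press's x) and a bridge over them (44 mm deep in y, 168 to 198 mm above the bench, nuts to 210 mm). This fixed point lies on the vertical screw axis, 268 mm above the bench, level with the crank handle's grip. Its x runs from column to column, its +y the way the bed slides out.
- crank_handle (a point): Upright grey handle (free-spinning sleeve 23 mm thick, 219 to 289 mm above the bench) on the crank, 65 mm from the screw axis; crank arm up to 222 mm, screw end up to 246 mm. The point is on its axis at 268 mm. It circles the screw at constant height; clockwise from above drives the pad down 20 mm a turn. Takes about 2 N, stays where left. At the start it points away from the pulled-out bed.
- pad_face (a point): Centre of the flat underside of the press's pad, an aluminium plate 60 mm (x) x 100 mm (y) x 10 mm hanging under the screw on four sprung pins. It does not turn. Its height is that of the pressing face; at the start 100 to 110 mm above the bench.
- pad (a joint): How far the pad's springs are pushed in (m): 0 hanging free, grows as the screw is wound on after the pad has met the work, 0.020 for each further turn (0.010 at half a turn); spring 1.5 N/mm, travel 24 mm.
- bed (a joint): How far the press bed is pulled out (m): 0 fully home under the pad (against a stop), 0.15 fully out; starts 0.13 to 0.15. It slides with about 3 N and stays where it is left.
- bed_center (a point): Centre of the top face of the sliding bed, a flat aluminium plate 80 mm (x) x 150 mm (y) x 14 mm, top face 34 mm above the bench. Axes as the press: +y points the way it slides out.
- bed_handle (a point): Upright round grey post, 20 mm thick, on a tongue at the outer end of the bed, 135 mm from the bed's centre; the point is on its axis 70 mm above the bench, the post's top is at 98 mm, the tongue's top at 32 mm.
- cassette0_mid (a point): Centre of a filter cassette: flat white plastic slab with a grey band, 130 mm (its x) x 56 mm (its y) x 26 mm (z), about 0.22 kg; the lowest of the stack of four lying on the bench. All four are alike.
- cassette1_mid (a point): Centre of a filter cassette: flat white plastic slab with a grey band, 130 mm (its x) x 56 mm (its y) x 26 mm (z), about 0.22 kg; second from the bottom of the stack. All four are alike.
- cassette2_mid (a point): Centre of a filter cassette: flat white plastic slab with a grey band, 130 mm (its x) x 56 mm (its y) x 26 mm (z), about 0.22 kg; third from the bottom of the stack. All four are alike.
- cassette3_mid (a point): Centre of a filter cassette: flat white plastic slab with a grey band, 130 mm (its x) x 56 mm (its y) x 26 mm (z), about 0.22 kg; the top one of the stack. All four are alike.
- bottle: Bystander: glass bottle with green cap, 64 mm across, 150 mm tall; origin at the centre of its underside.
- tip_box: Bystander: pipette-tip box, 85 x 115 x 75 mm; origin at the centre of its underside.
- dish: Bystander: glass bowl, 120 mm across, 45 mm high; origin at the centre of its underside.
Things that resemble listed ones, but are neither listed nor needed, are in the scene too. What is shaped like the part that bears cassette2_mid but black, orange or red is not meant.

How it is judged:
By the outcome, as a careful person would: the job done as asked, in the order asked, and still so for the second after the job is handed in, with the robot touching nothing.
It also fails if it takes over 72 s, if anything falls off the work surface, if the arm or the gripper's body presses on something with over 40 N, if the wrist force passes 120 N, or if a joint passes its speed limit or range.

## Working session

There is one attempt and no reset: what is moved stays moved. The work goes in short steps, Python scripts to look and compute and a tool call to move; the robot and the scene stay as the last step left them, time stands still between calls to the robot, and variables do not carry over. Pictures are saved under pics/ and viewed, at most 10 in all, crops included, and the job is handed in when it is done.

Besides the shell and the picture viewer there is one more tool, called after "Call:" in YAML: its name, and indented under it one key for each argument. carry_out: Moves the arm, as the interface text tells. Its arguments: {"type":"object","properties":{"steps":{"type":"array","items":{"type":"object","properties":{"grip":{"type":"number"},"translation":{"type":"array","items":{"type":"number"}},"roll":{"type":"number"}}}},"newtons":{"type":"number"}},"required":["steps"]}

```bash
mkdir -p pics; ls; python3 - <<'E'
from plant import *
import cv2
print(state(),hold_point_z)
for n in("scene","top"):
    c=read_camera(n); cv2.imwrite(f"pics/{n}0.png",c["color"][:,:,::-1]); print(n,c["fovy"],c["cx"],c["cy"],c["dist_coeffs"],c["view"])
E
```

```text
pics
{'clock': 0.0, 'joints': array([ 1.06016910e+00,  2.59346205e-01,  1.53604250e+00,  1.20085504e-05,
        1.34800037e+00, -2.02825455e-01]), 'joint_velocities': array([ 2.70862895e-03,  8.81326011e-05, -8.83533353e-04, -1.73368007e-03,
        4.17966030e-04, -3.55351625e-04]), 'joint_efforts': array([-3.47860354e-03, -4.37295163e+01, -2.83998227e+01,  7.15430430e-02,
        4.12439369e-02, -1.17707200e-04]), 'ee_pos': array([0.16635363, 0.52368465, 0.21783227]), 'ee_rot': array([-3.13983542e+00, -3.73333340e-04,  2.83378789e+00]), 'contact_force': array([ 0.2150904 , -0.01945498, -0.09540594]), 'ft_torque': array([ 0.0093668 , -0.03549305,  0.04030695]), 'gripper_force': 0.0, 'grip_width': 0.0926334104051318} 0.0188
scene 50.860224060052055 321.51835973366514 239.85777876875946 [-0.10951684  0.          0.          0.          0.        ] [[-0.84934494  0.52753585  0.01786315  0.40854247]
 [ 0.33755526  0.56886672 -0.74996473 -0.05925682]
 [-0.40579504 -0.63094895 -0.66123657  1.55258215]
 [ 0.          0.          0.          1.        ]]
top 52.86410097132547 319.6370564335095 239.92007050827527 [-0.07848289  0.          0.          0.          0.        ] [[-0.00468093 -0.99987342 -0.01520619  0.0615095 ]
 [-0.98508681  0.00722608 -0.17190627  0.54244624]
 [ 0.17199439  0.01417474 -0.98499594  1.49271418]
 [ 0.          0.          0.          1.        ]]
```

View pics/scene0.png

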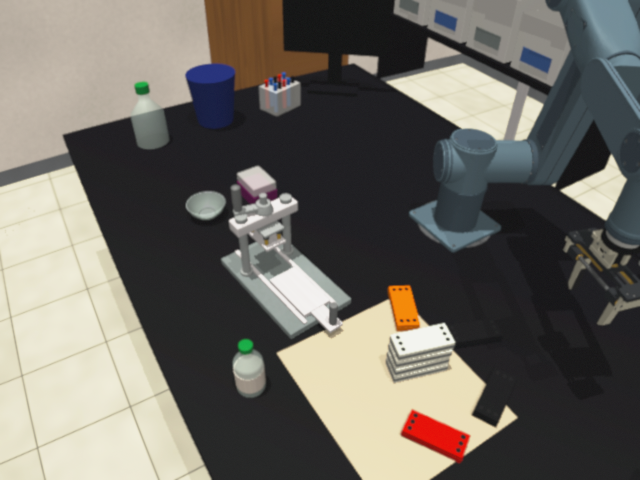

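View pics/top0.png

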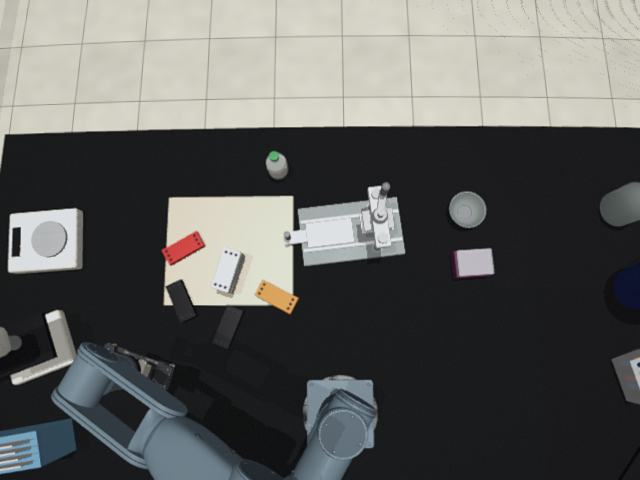

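The scene shows the white four-high stack at (420,350), orange (403,307), red (435,435) and black (493,398) cassettes nearby. The press is at (285,260), with its bed handle at (334,313) and crank handle at (237,198). In the top view the stack is at (228,271), the bed handle post at (287,238), and the crank handle at (385,188). The white stack is the one meant, because it is the only four-high one; the orange (277,296), red (183,248) and black (181,300; 228,325) ones are excluded by colour. Next I'll check this in enlarged crops.

```bash
python3 - <<'E'
import cv2,numpy as np
a=cv2.imread("pics/top0.png");s=cv2.imread("pics/scene0.png")
t1=cv2.resize(a[235:315,195:275],(400,400),interpolation=cv2.INTER_CUBIC)
s1=cv2.resize(s[310:390,380:460],(400,400),interpolation=cv2.INTER_CUBIC)
cv2.imwrite("pics/c1.png",np.hstack([t1,s1]))
cv2.imwrite("pics/c2.png",cv2.resize(a[170:275,275:415],(800,600),interpolation=cv2.INTER_CUBIC))
E
```

```text
(no output)
```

View pics/c1.png

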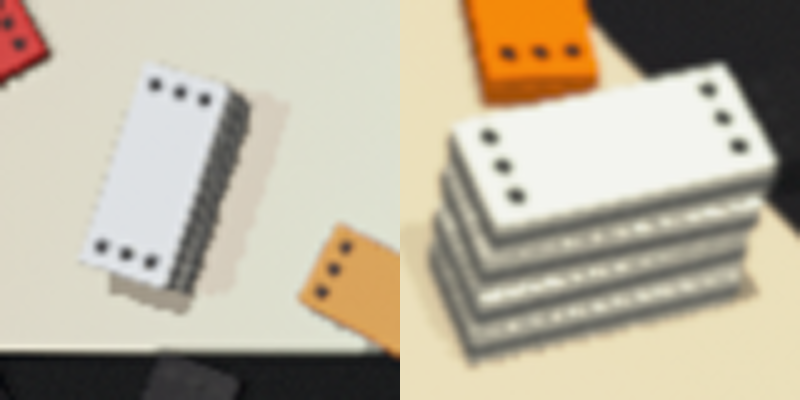

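View pics/c2.png

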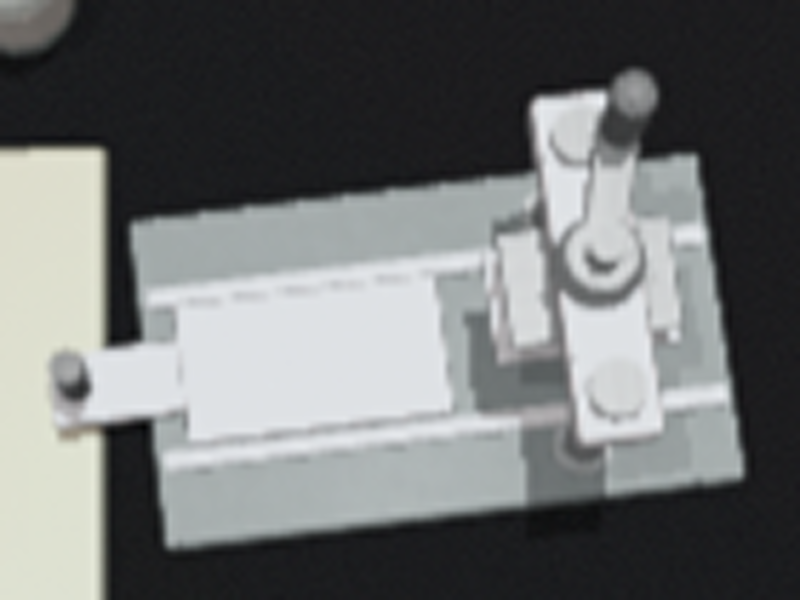

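The crop shows four white cassettes stacked, with top face corners at crop (147,62), (232,82), (168,290), (80,262). On the press the bed corners are at crop (178,308), (435,275), (452,410), (190,440), the post top at (70,362), the crank handle top at (635,85) and the screw end at (600,255).

```bash
cat >h.py <<'E'
import numpy as np,cv2
from plant import *
np.set_printoptions(precision=4,suppress=True)
def cam(n):
    c=read_camera(n);f=240/np.tan(np.radians(c["fovy"]/2))
    c["K"]=np.array([[f,0,c["cx"]],[0,f,c["cy"]],[0,0,1]]);c["D"]=np.array(c["dist_coeffs"]);return c
def at_z(c,uv,z):
    uv=np.array(uv,float).reshape(-1,1,2);n=cv2.undistortPoints(uv,c["K"],c["D"])[:,0]
    T=np.linalg.inv(c["view"]);d=np.c_[n,np.ones(len(n))]@T[:3,:3].T;o=T[:3,3]
    return o+d*((z-o[2])/d[:,2])[:,None]
def uncrop(p,s,ox,oy): return (np.array(p,float)+.5)/s-.5+[ox,oy]
def proj(c,P):
    V=c["view"];return cv2.projectPoints(np.array(P,float),cv2.Rodrigues(V[:3,:3])[0],V[:3,3],c["K"],c["D"])[0][:,0]
E
python3 - <<'E'
from h import *
t=cam("top")
def rect(n,p,z):
    P=at_z(t,p,z)
    e=[np.linalg.norm(P[i]-P[i-3]) for i in range(4)]
    d=(P[1]-P[0])+(P[2]-P[3]);d2=(P[3]-P[0])+(P[2]-P[1])
    print(n,P.mean(0),"edges",np.array(e),"ang01",np.degrees(np.arctan2(d[1],d[0])),"ang03",np.degrees(np.arctan2(d2[1],d2[0])))
rect("stack",uncrop([(147,62),(232,82),(168,290),(80,262)],5,195,235),.104)
k=lambda p:uncrop(p,800/140,275,170)
rect("bed",k([(178,308),(435,275),(452,410),(190,440)]),.034)
rect("base",k([(130,222),(695,153),(745,478),(168,548)]),.02)
for n,p,z in(("post",(70,362),.098),("crank",(635,85),.289),("screw",(600,255),.246)):print(n,at_z(t,k([p]),z))
s=cam("scene")
T=uncrop([(452,128),(725,66),(775,160),(500,230)],5,0,0);rect2=at_z(s,uncrop([(52,128),(325,66),(375,160),(100,230)],5,380,310),.104);print("stack scene",rect2.mean(0),rect2)
print("post scene",at_z(s,[(333,304)],.098),"crank",at_z(s,[(237,187)],.289),"screw",at_z(s,[(263,198)],.246))
print("cams",np.linalg.inv(t["view"])[:3,3],np.linalg.inv(s["view"])[:3,3])
E
```

```text
stack [0.4439 0.3443 0.104 ] edges [0.0546 0.1325 0.0571 0.1287] ang01 -105.54855573040922 ang03 163.51979248368787
bed [0.5701 0.0265 0.034 ] edges [0.147  0.0782 0.1483 0.0761] ang01 -83.38352948257429 ang03 -174.38824481608088
base [ 0.5778 -0.0427  0.02  ] edges [0.3285 0.1911 0.3285 0.1902] ang01 -83.36442441415073 ang03 -173.3434996404582
post [[0.5567 0.159  0.098 ]]
crank [[ 0.6534 -0.1269  0.289 ]]
screw [[ 0.5799 -0.1127  0.246 ]]
stack scene [0.4449 0.3522 0.104 ] [[0.4997 0.3078 0.104 ]
 [0.374  0.3445 0.104 ]
 [0.3907 0.3954 0.104 ]
 [0.5152 0.3612 0.104 ]]
post scene [[0.5539 0.1642 0.098 ]] crank [[ 0.6473 -0.1156  0.289 ]] screw [[ 0.5905 -0.0991  0.246 ]]
cams [0.2779 0.0364 1.5645] [0.997  0.7978 0.9749]
```

Call:
carry_out:
  steps:
    - {"grip":0,"translation":[-319,-86,-60],"roll":-0.02}
    - {"grip":0,"translation":[-319,-86,-60],"roll":-0.02}
    - {"grip":0,"translation":[-319,-86,-60],"roll":-0.02}
    - {"grip":0,"translation":[-319,-86,-60],"roll":-0.02}
    - {"grip":0,"translation":[-319,-86,-60],"roll":-0.02}
    - {"grip":0,"translation":[-319,-86,-60],"roll":-0.02}
    - {"grip":0,"translation":[-319,-86,-60],"roll":-0.02}
    - {"grip":0,"translation":[-319,-86,-60],"roll":-0.02}
    - {"grip":0,"translation":[-319,-86,-60],"roll":-0.02}
    - {"grip":0,"translation":[-319,-86,-60],"roll":-0.02}

```text
clock: 1.03
ee_pos: [0.4466, 0.344, 0.2785]
ee_rot: [-3.142, 0.0, 2.849]
contact_force: [-0.3, -0.3, -0.4]
grip_width: 0.0928
gripper_force: 0.0
```

```bash
cat >>h.py <<'E'
from scipy.spatial.transform import Rotation as Ro
def wrist():
    s=state();c=read_camera("wrist");f=240/np.tan(np.radians(c["fovy"]/2))
    c["K"]=np.array([[f,0,c["cx"]],[0,f,c["cy"]],[0,0,1]]);c["D"]=np.array(c["dist_coeffs"])
    T=np.eye(4);T[:3,:3]=Ro.from_euler("xyz",s["ee_rot"]).as_matrix();T[:3,3]=s["ee_pos"]
    c["view"]=np.linalg.inv(T@c["T_tool_cam"]);return c
E
python3 - <<'E'
from h import *
import pickle
c=wrist();print(c["T_tool_cam"],c["fovy"],state()["joints"],state()["ee_pos"])
pickle.dump(c,open("w1.pkl","wb"))
cv2.imwrite("pics/w1.png",c["color"][:,:,::-1])
for p in((0.444,.346,.104),(.586,-.112,.25),(.57,.027,.034)):print(proj(c,[p]))
E
```

```text
[[-0.0002 -0.9571 -0.2897  0.0811]
 [ 1.     -0.0003  0.0001 -0.0008]
 [-0.0002 -0.2897  0.9571 -0.1654]
 [ 0.      0.      0.      1.    ]] 66.40901010521146 [ 0.4611  0.2508  1.4007  0.0006  1.4911 -0.8195] [0.4449 0.345  0.2782]
[[329.0596 214.9508]]
[[-185.4401  596.2597]]
[[121.1032 362.8778]]
```

View pics/w1.png

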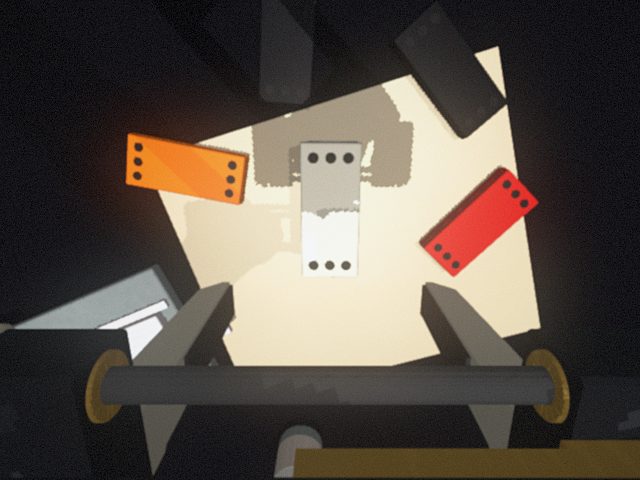

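The wrist picture shows the stack's white top face with corners (301,142), (361,142), (357,276), (302,276), and the orange and red ones apart from it.

```bash
python3 - <<'E'
from h import *
import pickle
c=pickle.load(open("w1.pkl","rb"))
P=at_z(c,[(301,142),(361,142),(357.5,276),(302,276)],.104)
print(P,P.mean(0),[np.linalg.norm(P[i]-P[i-1]) for i in range(4)])
d=P[0]-P[3]+P[1]-P[2];print(np.degrees(np.arctan2(d[1],d[0])))
s=state();R=Ro.from_euler("xyz",s["ee_rot"]).as_matrix();print(R.T@(P.mean(0)-s["ee_pos"]),s["ee_rot"][2]*57.2958)
# bed/press refinement from edges in top view against predicted
E
```

```text
[[0.3727 0.3411 0.104 ]
 [0.3882 0.3926 0.104 ]
 [0.5119 0.3553 0.104 ]
 [0.496  0.3023 0.104 ]] [0.4422 0.3478 0.104 ] [np.float64(0.12927263546343076), np.float64(0.053745898163847956), np.float64(0.1292632002921794), np.float64(0.05539390140823387)]
162.8715628341694
[0.0032 0.002  0.1742] 163.37437141521838
```

Call:
carry_out:
  newtons: 25
  steps:
    - {"grip":0,"translation":[3,2,40],"roll":0}
    - {"grip":0,"translation":[3,2,80],"roll":0}
    - {"grip":0,"translation":[3,2,120],"roll":0}
    - {"grip":0,"translation":[3,2,155],"roll":0}
    - {"grip":0,"translation":[3,2,180],"roll":0}
    - {"grip":0,"translation":[3,2,194],"roll":0}
    - {"grip":0,"translation":[3,2,194],"roll":0}
    - {"grip":0.3,"translation":[3,2,194],"roll":0}
    - {"grip":0.6,"translation":[3,2,194],"roll":0}
    - {"grip":0.6,"translation":[3,2,194],"roll":0}

```text
clock: 1.92
ee_pos: [0.4428, 0.3494, 0.0864]
ee_rot: [3.139, 0.002, 2.855]
contact_force: [0.1, 0.1, 0.2]
grip_width: 0.0775
gripper_force: 0.0
```

Call:
carry_out:
  steps:
    - {"grip":0.6,"translation":[0,0,0],"roll":0}
    - {"grip":0.6,"translation":[0,0,0],"roll":0}
    - {"grip":0.6,"translation":[0,0,0],"roll":0}

```text
clock: 2.17
ee_pos: [0.4426, 0.3485, 0.0855]
ee_rot: [3.141, 0.001, 2.854]
contact_force: [0.0, 0.2, 0.0]
grip_width: 0.0577
gripper_force: 0.0
```

Call:
carry_out:
  steps:
    - {"grip":0.6,"translation":[0,0,0],"roll":0}
    - {"grip":0.6,"translation":[0,0,0],"roll":0}
    - {"grip":0.6,"translation":[0,0,0],"roll":0}
    - {"grip":0.6,"translation":[0,0,0],"roll":0}

```text
clock: 2.5
ee_pos: [0.4426, 0.3484, 0.0854]
ee_rot: [3.141, 0.001, 2.854]
contact_force: [-1.0, -0.1, 5.2]
grip_width: 0.0561
gripper_force: 25.0
```

Call:
carry_out:
  steps:
    - {"grip":0.6,"translation":[0,0,-10],"roll":0}
    - {"grip":0.6,"translation":[0,0,-30],"roll":0}
    - {"grip":0.6,"translation":[0,0,-60],"roll":0}
    - {"grip":0.6,"translation":[0,0,-90],"roll":0}
    - {"grip":0.6,"translation":[0,0,-110],"roll":0}
    - {"grip":0.6,"translation":[0,0,-120],"roll":0}
    - {"grip":0.6,"translation":[0,0,-120],"roll":0}
    - {"grip":0.6,"translation":[0,0,-120],"roll":0}

```text
clock: 3.17
ee_pos: [0.4419, 0.3481, 0.2041]
ee_rot: [-3.141, -0.0, 2.854]
contact_force: [0.1, -0.9, -2.6]
grip_width: 0.0559
gripper_force: 25.0
```

```bash
cat >>h.py <<'E'
def goal(x,y,z,yawdeg):
    s=state();R=Ro.from_euler("xyz",s["ee_rot"]).as_matrix()
    r=-(yawdeg-np.degrees(s["ee_rot"][2])+90)%180-90
    print("tool shift mm",1000*R.T@(np.array([x,y,z])-s["ee_pos"]),"roll",-np.radians(-r) if 0 else np.radians(r),"q",s["joints"],s["ee_pos"])
E
python3 - <<'E'
from h import *
goal(.5701,.0265,.2,96.63)
print(np.degrees(state()["ee_rot"]))
E
```

```text
tool shift mm [-214.1999 -272.0175    4.1164] roll 1.1672683904558407 q [ 0.469   0.2915  1.5266 -0.      1.3241 -0.814 ] [0.4419 0.3481 0.2041]
[-179.9756   -0.0245  163.5096]
```

Call:
carry_out:
  steps:
    - {"grip":0.6,"translation":[-15,-14,-12],"roll":0}
    - {"grip":0.6,"translation":[-45,-42,-40],"roll":0}
    - {"grip":0.6,"translation":[-71,-65,-55],"roll":0}
    - {"grip":0.6,"translation":[-97,-88,-70],"roll":0}
    - {"grip":0.6,"translation":[-123,-113,-80],"roll":0}
    - {"grip":0.6,"translation":[-150,-138,-90],"roll":0}
    - {"grip":0.6,"translation":[-177,-163,-100],"roll":0}
    - {"grip":0.6,"translation":[-204,-188,-110],"roll":0}
    - {"grip":0.6,"translation":[-231,-213,-120],"roll":0}
    - {"grip":0.6,"translation":[-255,-235,-126],"roll":0}

```text
clock: 4.0
ee_pos: [0.6205, 0.0483, 0.3289]
ee_rot: [-3.141, -0.003, 2.853]
contact_force: [0.6, 0.6, -2.4]
grip_width: 0.0561
gripper_force: 25.0
```

Call:
carry_out:
  steps:
    - {"grip":0.6,"translation":[-20,-18,0],"roll":0}
    - {"grip":0.6,"translation":[-35,-32,0],"roll":0}
    - {"grip":0.6,"translation":[-39,-37,0],"roll":0}
    - {"grip":0.6,"translation":[-39,-37,0],"roll":0}
    - {"grip":0.6,"translation":[-39,-37,0],"roll":0}

```text
clock: 4.42
ee_pos: [0.6462, 0.0045, 0.3286]
ee_rot: [3.141, -0.004, 2.853]
contact_force: [-0.7, -0.2, -2.7]
grip_width: 0.0557
gripper_force: 25.0
```

```bash
python3 - <<'E'
from h import *
import pickle
c=wrist();print(state()["ee_pos"],state()["ee_rot"],state()["joint_velocities"])
pickle.dump(c,open("w2.pkl","wb"))
cv2.imwrite("pics/w2.png",cv2.resize(c["color"][:,:,::-1],(800,600),interpolation=cv2.INTER_CUBIC))
E
```

```text
[0.6462 0.0052 0.3294] [ 3.1412 -0.0028  2.8544] [ 0.0154 -0.0177 -0.008  -0.0014 -0.0001 -0.0017]
```

View pics/w2.png

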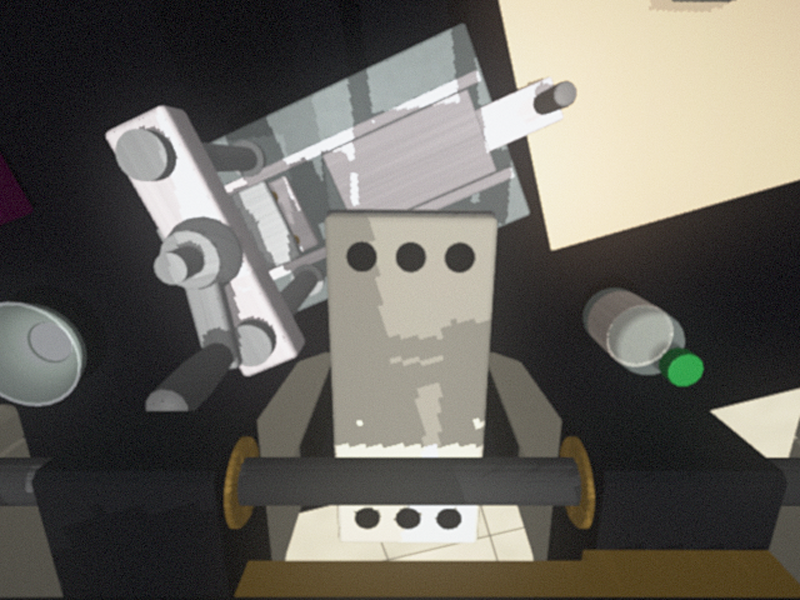

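The wrist picture shows the held cassette level in the gripper. The bed corners are at (466,90), (497,150), (325,157) and (358,212), the post top at (565,94), the bridge nuts at (145,153) and (253,342), and the crank handle top at about (167,402).

```bash
python3 - <<'E'
from h import *
import pickle
c=pickle.load(open("w2.pkl","rb"))
k=lambda p:uncrop(p,1.25,0,0)
P=at_z(c,k([(466,90),(497,150),(358,212),(325,157)]),.034);print("bed",P,P.mean(0),[np.linalg.norm(P[i]-P[i-1]) for i in range(4)])
d=P[0]-P[3]+P[1]-P[2];print(np.degrees(np.arctan2(d[1],d[0])))
print("post",at_z(c,k([(565,94)]),.098))
N=at_z(c,k([(147,155),(255,342)]),.21);print("nuts",N,N.mean(0),np.linalg.norm(N[0]-N[1]))
print("screw",at_z(c,k([(172,265)]),.246),"handle",at_z(c,k([(167,405)]),.289))
print("base corner",at_z(c,k([(463,25),(529,214)]),.02))
t=cam("top");print("pred top",(proj(t,[(.5855,-.112,.246),(.6505,-.125,.289)])-[275,170]+.5)*800/140)
# held cassette
H=at_z(c,k([(328,211),(497,211)]),.3294+.019);print(H)
print("pred handle circle",proj(c,[(.586,-.112,.246)])*1.25)
goal(.5701,.0265,.22,96.63)
E
```

```text
bed [[ 0.5218  0.0956  0.034 ]
 [ 0.5812  0.1108  0.034 ]
 [ 0.5989 -0.0348  0.034 ]
 [ 0.5405 -0.0487  0.034 ]] [0.5606 0.0307 0.034 ] [np.float64(0.14548550867005894), np.float64(0.06123647097239238), np.float64(0.14666092652534324), np.float64(0.060018219582255956)]
97.14477931655881
post [[0.5536 0.1607 0.098 ]]
nuts [[ 0.5204 -0.1203  0.21  ]
 [ 0.649  -0.1039  0.21  ]] [ 0.5847 -0.1121  0.21  ] 0.1295780084858887
screw [[ 0.5833 -0.1141  0.246 ]] handle [[ 0.6457 -0.1226  0.289 ]]
base corner [[0.4668 0.1087 0.02  ]
 [0.6514 0.1304 0.02  ]]
pred top [[598.857  244.3597]
 [631.7598  91.4462]]
[[ 0.5754 -0.0018  0.3484]
 [ 0.5905  0.0491  0.3484]]
pred handle circle [[177.3861 268.434 ]]
tool shift mm [ 78.7529  -1.3832 110.146 ] roll 1.168571728114242 q [-0.1641  0.3987  1.072   0.0005  1.6726 -1.4483] [0.6462 0.0055 0.33  ]
```

Call:
carry_out:
  steps:
    - {"grip":0.6,"translation":[15,0,0],"roll":0.12}
    - {"grip":0.6,"translation":[30,0,0],"roll":0.24}
    - {"grip":0.6,"translation":[45,0,0],"roll":0.36}
    - {"grip":0.6,"translation":[60,0,0],"roll":0.48}
    - {"grip":0.6,"translation":[75,-1,5],"roll":0.6}
    - {"grip":0.6,"translation":[79,-1,30],"roll":0.72}
    - {"grip":0.6,"translation":[79,-1,60],"roll":0.84}
    - {"grip":0.6,"translation":[79,-1,90],"roll":0.96}
    - {"grip":0.6,"translation":[79,-1,115],"roll":1.08}
    - {"grip":0.6,"translation":[79,-1,130],"roll":1.167}

```text
clock: 5.35
ee_pos: [0.5686, 0.0274, 0.198]
ee_rot: [-3.138, -0.001, 1.683]
contact_force: [-0.5, -0.7, -2.1]
grip_width: 0.056
gripper_force: 25.0
```

Call:
carry_out:
  steps:
    - {"grip":0.6,"translation":[0,0,20],"roll":0}
    - {"grip":0.6,"translation":[0,0,50],"roll":0}
    - {"grip":0.6,"translation":[0,0,80],"roll":0}
    - {"grip":0.6,"translation":[0,0,90],"roll":0}
    - {"grip":0.6,"translation":[0,0,90],"roll":0}
    - {"grip":0.6,"translation":[0,0,90],"roll":0}

```text
clock: 5.85
ee_pos: [0.571, 0.0263, 0.1114]
ee_rot: [3.141, -0.0, 1.688]
contact_force: [0.4, -0.7, -1.6]
grip_width: 0.0556
gripper_force: 25.0
```

```bash
python3 - <<'E'
from h import *
goal(.570,.027,.0425,96.7)
E
```

```text
tool shift mm [ 0.8113 -0.9011 68.9111] roll 0.00014877247764099135 q [-0.1491  0.3884  1.6284  0.0001  1.1246 -0.2663] [0.571  0.0263 0.1114]
```

Call:
carry_out:
  steps:
    - {"grip":0.6,"translation":[1,-1,20],"roll":0}
    - {"grip":0.6,"translation":[1,-1,40],"roll":0}
    - {"grip":0.6,"translation":[1,-1,55],"roll":0}
    - {"grip":0.6,"translation":[1,-1,62],"roll":0}
    - {"grip":0.6,"translation":[1,-1,66],"roll":0}
    - {"grip":0.6,"translation":[1,-1,68],"roll":0}
    - {"grip":0.6,"translation":[1,-1,69],"roll":0}
    - {"grip":0.6,"translation":[1,-1,69],"roll":0}
    - {"grip":0.6,"translation":[1,-1,69],"roll":0}

```text
clock: 6.6
ee_pos: [0.5705, 0.0263, 0.0426]
ee_rot: [3.14, 0.0, 1.687]
contact_force: [-0.6, -0.6, -2.6]
grip_width: 0.056
gripper_force: 25.0
```

Call:
carry_out:
  steps:
    - {"grip":0.6,"translation":[0,0,1],"roll":0}
    - {"grip":0.6,"translation":[0,0,1],"roll":0}
    - {"grip":0.6,"translation":[0,0,1.5],"roll":0}
    - {"grip":0.6,"translation":[0,0,1.5],"roll":0}

```text
clock: 6.93
ee_pos: [0.5705, 0.0263, 0.0414]
ee_rot: [3.14, 0.001, 1.687]
contact_force: [-1.0, 1.4, 6.6]
grip_width: 0.0558
gripper_force: 25.0
```

Call:
carry_out:
  steps:
    - {"grip":0.25,"translation":[0,0,0],"roll":0}
    - {"grip":0.2,"translation":[0,0,0],"roll":0}
    - {"grip":0.2,"translation":[0,0,0],"roll":0}
    - {"grip":0.2,"translation":[0,0,0],"roll":0}
    - {"grip":0.2,"translation":[0,0,-20],"roll":0}
    - {"grip":0.2,"translation":[0,0,-55],"roll":0}
    - {"grip":0,"translation":[0,0,-95],"roll":0}
    - {"grip":0,"translation":[0,0,-135],"roll":0}
    - {"grip":0,"translation":[0,0,-160],"roll":0}
    - {"grip":0,"translation":[0,0,-160],"roll":0}

```text
clock: 7.77
ee_pos: [0.5733, 0.026, 0.2069]
ee_rot: [3.13, 0.003, 1.687]
contact_force: [0.5, -0.4, -0.2]
grip_width: 0.0919
gripper_force: 0.0
```

```bash
python3 - <<'E'
from h import *
goal(.4428,.3484,.25,163.5)
t=cam("top");cv2.imwrite("pics/t2.png",np.hstack([cv2.resize(t["color"][215:275,278:358,::-1],(800,600),interpolation=cv2.INTER_CUBIC)]))
E
```

```text
tool shift mm [335.2108 -91.7762 -45.1574] roll -1.1667117713496098 q [-0.149   0.3018  1.5053  0.0001  1.3228 -0.2651] [0.5733 0.026  0.2069]
```

Call:
carry_out:
  steps:
    - {"grip":0,"translation":[34,-9,-30],"roll":-0.12}
    - {"grip":0,"translation":[68,-18,-43],"roll":-0.24}
    - {"grip":0,"translation":[102,-27,-43],"roll":-0.36}
    - {"grip":0,"translation":[136,-37,-43],"roll":-0.48}
    - {"grip":0,"translation":[172,-47,-43],"roll":-0.6}
    - {"grip":0,"translation":[208,-57,-43],"roll":-0.72}
    - {"grip":0,"translation":[244,-67,-43],"roll":-0.84}
    - {"grip":0,"translation":[280,-77,-43],"roll":-0.96}
    - {"grip":0,"translation":[316,-87,-43],"roll":-1.08}
    - {"grip":0,"translation":[335,-92,-43],"roll":-1.167}

```text
clock: 8.65
ee_pos: [0.4368, 0.3514, 0.2412]
ee_rot: [-3.14, -0.003, 2.862]
contact_force: [0.7, -0.8, -0.4]
grip_width: 0.0929
gripper_force: 0.0
```

Call:
carry_out:
  steps:
    - {"grip":0,"translation":[0,0,0],"roll":0}
    - {"grip":0,"translation":[0,0,0],"roll":0}
    - {"grip":0,"translation":[0,0,0],"roll":0}

```text
clock: 8.9
ee_pos: [0.4395, 0.3476, 0.2419]
ee_rot: [-3.14, -0.001, 2.852]
contact_force: [-0.3, 0.4, -1.0]
grip_width: 0.0931
gripper_force: 0.0
```

```bash
python3 - <<'E'
from h import *
import pickle
w=wrist();t=cam("top");pickle.dump((w,t),open("w3.pkl","wb"))
a=cv2.resize(w["color"][100:340,240:420,::-1],(450,600),interpolation=cv2.INTER_CUBIC)
b=cv2.resize(t["color"][200:275,278:320+1,::-1],(1,1))
b=cv2.resize(t["color"][205:265,285:365,::-1],(350,262),interpolation=cv2.INTER_CUBIC)
o=np.zeros((600,800,3),np.uint8);o[:,:450]=a;o[:262,450:]=b;cv2.imwrite("pics/w3.png",o)
print(state()["ee_pos"],state()["ee_rot"])
E
```

```text
[0.4401 0.3472 0.2425] [-3.1404 -0.0006  2.851 ]
```

View pics/w3.png

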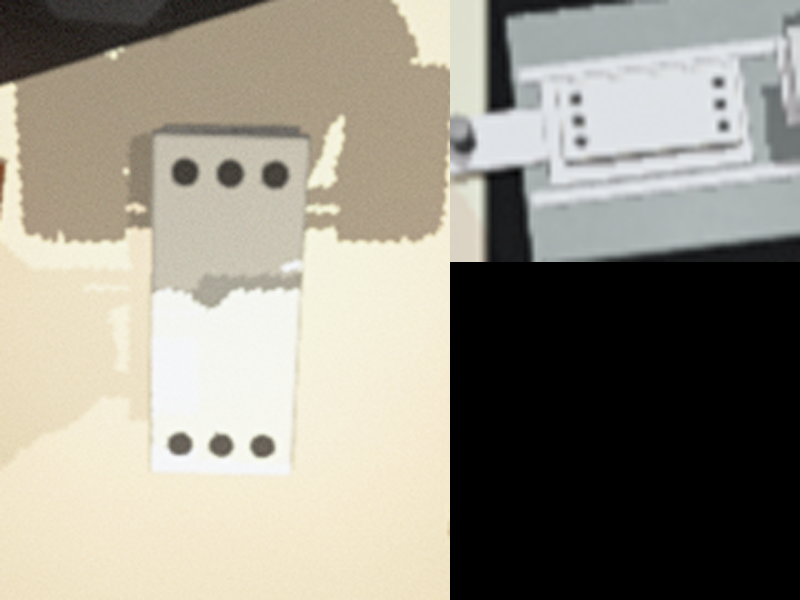

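The cassette lies lengthwise and looks centred on the bed, with its holes at (575,99), (719,82), (723,126), (581,142). The stack now has its top face at crop (152,135), (308,137), (291,473), (151,470).

```bash
python3 - <<'E'
from h import *
import pickle
w,t=pickle.load(open("w3.pkl","rb"))
P=at_z(w,uncrop([(152,135),(308,137),(291,473),(151,470)],2.5,240,100),.078)
d=P[0]-P[3]+P[1]-P[2];print(P.mean(0),[np.linalg.norm(P[i]-P[i-1]) for i in range(4)],np.degrees(np.arctan2(d[1],d[0])))
H=at_z(t,uncrop(np.array([(575,99),(719,82),(723,126),(581,142)])-[450,0],4.375,285,205),.06)
d=H[0]-H[1]+H[3]-H[2];print("placed",H.mean(0),np.degrees(np.arctan2(d[1],d[0])))
m=P.mean(0);goal(m[0],m[1],.0575,np.degrees(np.arctan2(*( (P[0]-P[3]+P[1]-P[2])[[1,0]]))))
E
```

```text
[0.4435 0.348  0.078 ] [np.float64(0.1276566710033745), np.float64(0.05467869600913068), np.float64(0.1282055347982973), np.float64(0.05472389841988633)] 162.03796495519674
placed [0.5715 0.0243 0.06  ] 96.27068315179602
tool shift mm [ -3.0609   1.9411 184.9762] roll 0.022897898270605118 q [ 0.4693  0.264   1.4692 -0.0005  1.4097 -0.8109] [0.4401 0.3472 0.2425]
```

Call:
carry_out:
  newtons: 25
  steps:
    - {"grip":0,"translation":[-3,2,40],"roll":0.02}
    - {"grip":0,"translation":[-3,2,80],"roll":0.02}
    - {"grip":0,"translation":[-3,2,120],"roll":0.02}
    - {"grip":0.15,"translation":[-3,2,155],"roll":0.02}
    - {"grip":0.2,"translation":[-3,2,175],"roll":0.02}
    - {"grip":0.25,"translation":[-3,2,184],"roll":0.02}
    - {"grip":0.3,"translation":[-3,2,184],"roll":0.02}
    - {"grip":0.3,"translation":[-3,2,184],"roll":0.02}
    - {"grip":0.6,"translation":[-3,2,184],"roll":0.02}
    - {"grip":0.6,"translation":[-3,2,184],"roll":0.02}

```text
clock: 9.83
ee_pos: [0.4446, 0.35, 0.0612]
ee_rot: [3.139, 0.003, 2.833]
contact_force: [0.0, -2.2, 1.0]
grip_width: 0.0562
gripper_force: 0.7
```

Call:
carry_out:
  steps:
    - {"grip":0.6,"translation":[0,0,0],"roll":0}
    - {"grip":0.6,"translation":[0,0,0],"roll":0}
    - {"grip":0.6,"translation":[0,0,0],"roll":0}
    - {"grip":0.6,"translation":[0,0,0],"roll":0}

```text
clock: 10.17
ee_pos: [0.4445, 0.35, 0.0611]
ee_rot: [3.139, 0.003, 2.834]
contact_force: [0.6, -1.9, 7.1]
grip_width: 0.0552
gripper_force: 25.0
```

Call:
carry_out:
  steps:
    - {"grip":0.6,"translation":[0,0,-10],"roll":0}
    - {"grip":0.6,"translation":[0,0,-30],"roll":0}
    - {"grip":0.6,"translation":[0,0,-60],"roll":0}
    - {"grip":0.6,"translation":[0,0,-90],"roll":0}
    - {"grip":0.6,"translation":[0,0,-120],"roll":0}
    - {"grip":0.6,"translation":[0,0,-145],"roll":0}
    - {"grip":0.6,"translation":[0,0,-150],"roll":0}
    - {"grip":0.6,"translation":[0,0,-150],"roll":0}
    - {"grip":0.6,"translation":[0,0,-150],"roll":0}

```text
clock: 10.92
ee_pos: [0.4424, 0.3494, 0.2082]
ee_rot: [-3.141, -0.001, 2.834]
contact_force: [0.1, -0.4, -2.3]
grip_width: 0.0559
gripper_force: 25.0
```

```bash
python3 - <<'E'
from h import *
import pickle
w=wrist();pickle.dump(w,open("w4.pkl","wb"))
s=state();R=Ro.from_euler("xyz",s["ee_rot"]).as_matrix()
# predicted far-end corners of held cassette top (top face 17 mm behind TCP)
print(proj(w,[s["ee_pos"]+R@np.array(p)/1000 for p in((65,-28,-17),(65,28,-17))]))
g=cv2.cvtColor(w["color"],cv2.COLOR_RGB2GRAY).astype(int)
for x in(300,330,360):print(x,[(y,g[y,x]) for y in range(150,190,3)])
goal(.5705,.0263,.2,96.7)
E
```

```text
[[258.3435 170.0886]
 [397.6363 170.0263]]
300 [(150, np.int64(112)), (153, np.int64(148)), (156, np.int64(193)), (159, np.int64(192)), (162, np.int64(197)), (165, np.int64(168)), (168, np.int64(94)), (171, np.int64(148)), (174, np.int64(184)), (177, np.int64(190)), (180, np.int64(191)), (183, np.int64(195)), (186, np.int64(199)), (189, np.int64(194))]
330 [(150, np.int64(111)), (153, np.int64(165)), (156, np.int64(195)), (159, np.int64(196)), (162, np.int64(195)), (165, np.int64(89)), (168, np.int64(95)), (171, np.int64(143)), (174, np.int64(184)), (177, np.int64(191)), (180, np.int64(192)), (183, np.int64(194)), (186, np.int64(196)), (189, np.int64(196))]
360 [(150, np.int64(155)), (153, np.int64(161)), (156, np.int64(155)), (159, np.int64(155)), (162, np.int64(150)), (165, np.int64(153)), (168, np.int64(89)), (171, np.int64(138)), (174, np.int64(185)), (177, np.int64(193)), (180, np.int64(195)), (183, np.int64(198)), (186, np.int64(195)), (189, np.int64(196))]
tool shift mm [-220.2859 -268.6714    7.3918] roll 1.1462113727172656 q [ 0.4705  0.292   1.5179  0.      1.335  -0.7927] [0.4419 0.3491 0.2073]
```

Call:
carry_out:
  steps:
    - {"grip":0.6,"translation":[-18,-22,0],"roll":0.1}
    - {"grip":0.6,"translation":[-43,-52,0],"roll":0.22}
    - {"grip":0.6,"translation":[-68,-83,0],"roll":0.34}
    - {"grip":0.6,"translation":[-93,-114,0],"roll":0.46}
    - {"grip":0.6,"translation":[-118,-145,0],"roll":0.58}
    - {"grip":0.6,"translation":[-143,-175,0],"roll":0.7}
    - {"grip":0.6,"translation":[-168,-205,0],"roll":0.82}
    - {"grip":0.6,"translation":[-190,-232,0],"roll":0.94}
    - {"grip":0.6,"translation":[-210,-256,0],"roll":1.06}
    - {"grip":0.6,"translation":[-220,-269,0],"roll":1.146}

```text
clock: 11.8
ee_pos: [0.5713, 0.0229, 0.2064]
ee_rot: [-3.138, 0.0, 1.679]
contact_force: [0.5, -0.3, -1.6]
grip_width: 0.0559
gripper_force: 25.0
```

Call:
carry_out:
  steps:
    - {"grip":0.6,"translation":[0,0,10],"roll":0}
    - {"grip":0.6,"translation":[0,0,40],"roll":0}
    - {"grip":0.6,"translation":[0,0,70],"roll":0}
    - {"grip":0.6,"translation":[0,0,80],"roll":0}
    - {"grip":0.6,"translation":[0,0,80],"roll":0}
    - {"grip":0.6,"translation":[0,0,80],"roll":0}

```text
clock: 12.3
ee_pos: [0.5704, 0.0273, 0.1282]
ee_rot: [-3.139, -0.001, 1.689]
contact_force: [0.4, -0.2, -1.7]
grip_width: 0.0557
gripper_force: 25.0
```

```bash
python3 - <<'E'
from h import *
goal(.5705,.0263,.071,96.67)
E
```

```text
tool shift mm [-1.0689  0.1089 57.2408] roll 0.0019789233840034454 q [-0.1475  0.3721  1.6072  0.0002  1.1651 -0.266 ] [0.5704 0.0273 0.1282]
```

Call:
carry_out:
  steps:
    - {"grip":0.6,"translation":[-1,0,20],"roll":0}
    - {"grip":0.6,"translation":[-1,0,40],"roll":0}
    - {"grip":0.6,"translation":[-1,0,50],"roll":0}
    - {"grip":0.6,"translation":[-1,0,55],"roll":0}
    - {"grip":0.6,"translation":[-1,0,57],"roll":0}
    - {"grip":0.6,"translation":[-1,0,58],"roll":0}
    - {"grip":0.6,"translation":[-1,0,58.5],"roll":0}
    - {"grip":0.6,"translation":[-1,0,58.5],"roll":0}
    - {"grip":0.6,"translation":[-1,0,58.5],"roll":0}

```text
clock: 13.05
ee_pos: [0.5719, 0.0255, 0.0715]
ee_rot: [3.14, 0.0, 1.688]
contact_force: [0.1, -0.5, -2.2]
grip_width: 0.0558
gripper_force: 25.0
```

Call:
carry_out:
  steps:
    - {"grip":0.6,"translation":[0,0,1],"roll":0}
    - {"grip":0.6,"translation":[0,0,1.5],"roll":0}
    - {"grip":0.6,"translation":[0,0,1.5],"roll":0}
    - {"grip":0.6,"translation":[0,0,1.5],"roll":0}

```text
clock: 13.38
ee_pos: [0.5715, 0.0255, 0.0693]
ee_rot: [3.141, 0.0, 1.688]
contact_force: [-1.1, 0.2, -1.2]
grip_width: 0.0553
gripper_force: 25.0
```

Call:
carry_out:
  steps:
    - {"grip":0.6,"translation":[0,0,0.7],"roll":0}
    - {"grip":0.6,"translation":[0,0,1],"roll":0}
    - {"grip":0.6,"translation":[0,0,1],"roll":0}

```text
clock: 13.63
ee_pos: [0.5715, 0.0256, 0.0691]
ee_rot: [3.141, 0.0, 1.688]
contact_force: [-3.2, -0.2, 5.3]
grip_width: 0.0558
gripper_force: 25.0
```

Call:
carry_out:
  steps:
    - {"grip":0.25,"translation":[0,0,0],"roll":0}
    - {"grip":0.2,"translation":[0,0,0],"roll":0}
    - {"grip":0.2,"translation":[0,0,0],"roll":0}
    - {"grip":0.2,"translation":[0,0,0],"roll":0}
    - {"grip":0.2,"translation":[0,0,-20],"roll":0}
    - {"grip":0.2,"translation":[0,0,-55],"roll":0}
    - {"grip":0.2,"translation":[0,0,-80],"roll":0}
    - {"grip":0.3,"translation":[40,0,-90],"roll":0}
    - {"grip":0.3,"translation":[80,0,-90],"roll":0}
    - {"grip":0.3,"translation":[120,0,-90],"roll":0}

```text
clock: 14.47
ee_pos: [0.5581, 0.1454, 0.1595]
ee_rot: [3.139, 0.0, 1.685]
contact_force: [0.3, 0.2, -0.5]
grip_width: 0.0656
gripper_force: 0.0
```

Call:
carry_out:
  steps:
    - {"grip":0.3,"translation":[15,0,0],"roll":0}
    - {"grip":0.3,"translation":[15,0,0],"roll":0}
    - {"grip":0.3,"translation":[15,0,0],"roll":0}

```text
clock: 14.72
ee_pos: [0.5554, 0.1603, 0.158]
ee_rot: [-3.141, 0.001, 1.69]
contact_force: [0.2, 0.2, -0.3]
grip_width: 0.0649
gripper_force: 0.0
```

```bash
python3 - <<'E'
from h import *
import pickle
t=cam("top");s=cam("scene");pickle.dump((t,s),open("t5.pkl","wb"))
o=np.hstack([cv2.resize(t["color"][205:265,285:365,::-1],(400,300),interpolation=cv2.INTER_CUBIC),cv2.resize(s["color"][230:320,240:360,::-1],(400,300),interpolation=cv2.INTER_CUBIC)])
cv2.imwrite("pics/t5.png",o)
goal(.5545,.1609,.06,96.67)
E
```

```text
tool shift mm [ 2.3746 -0.9793 97.9432] roll 0.000228240428733911 q [ 0.0857  0.3547  1.5542 -0.0006  1.233  -0.0307] [0.5558 0.1587 0.1579]
```

View pics/t5.png

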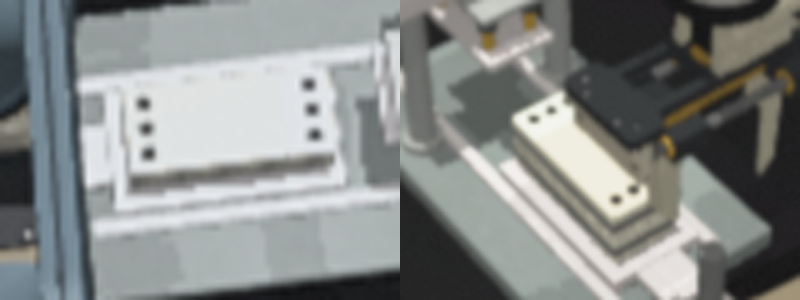

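The top picture shows two cassettes aligned one on the other and centred on the bed, with holes at (145,103), (148,153), (308,84), (314,134); the scene half agrees. Next I'll grip the post.

Call:
carry_out:
  newtons: 20
  steps:
    - {"grip":0.3,"translation":[2,-1,35],"roll":0}
    - {"grip":0.3,"translation":[2,-1,70],"roll":0}
    - {"grip":0.3,"translation":[2,-1,90],"roll":0}
    - {"grip":0.5,"translation":[2,-1,98],"roll":0}
    - {"grip":0.7,"translation":[2,-1,98],"roll":0}
    - {"grip":0.9,"translation":[2,-1,98],"roll":0}
    - {"grip":0.9,"translation":[2,-1,98],"roll":0}
    - {"grip":0.9,"translation":[2,-1,98],"roll":0}
    - {"grip":0.9,"translation":[2,-1,98],"roll":0}
    - {"grip":0.9,"translation":[2,-1,98],"roll":0}

```text
clock: 15.65
ee_pos: [0.5551, 0.1616, 0.0613]
ee_rot: [3.14, 0.0, 1.688]
contact_force: [-0.4, 1.4, 0.1]
grip_width: 0.0229
gripper_force: 0.0
```

Call:
carry_out:
  steps:
    - {"grip":0.9,"translation":[0,0,0],"roll":0}
    - {"grip":0.9,"translation":[0,0,0],"roll":0}

```text
clock: 15.82
ee_pos: [0.5536, 0.1615, 0.061]
ee_rot: [-3.141, 0.0, 1.688]
contact_force: [-4.3, -0.8, 5.5]
grip_width: 0.0196
gripper_force: 20.0
```

Call:
carry_out:
  steps:
    - {"grip":0.9,"translation":[-3,0,0],"roll":0}
    - {"grip":0.9,"translation":[-8,0,0],"roll":0}
    - {"grip":0.9,"translation":[-15,0,0],"roll":0}
    - {"grip":0.9,"translation":[-23,0,0],"roll":0}
    - {"grip":0.9,"translation":[-31,0,0],"roll":0}
    - {"grip":0.9,"translation":[-39,0,0],"roll":0}
    - {"grip":0.9,"translation":[-47,0,0],"roll":0}
    - {"grip":0.9,"translation":[-54,0,0],"roll":0}
    - {"grip":0.9,"translation":[-59,0,0],"roll":0}
    - {"grip":0.9,"translation":[-62,0,0],"roll":0}

```text
clock: 16.65
ee_pos: [0.5606, 0.1002, 0.061]
ee_rot: [-3.14, -0.001, 1.688]
contact_force: [-4.2, 2.8, 6.2]
grip_width: 0.0196
gripper_force: 20.0
```

Call:
carry_out:
  steps:
    - {"grip":0.9,"translation":[-3,0,0],"roll":0}
    - {"grip":0.9,"translation":[-8,0,0],"roll":0}
    - {"grip":0.9,"translation":[-15,0,0],"roll":0}
    - {"grip":0.9,"translation":[-23,0,0],"roll":0}
    - {"grip":0.9,"translation":[-31,0,0],"roll":0}
    - {"grip":0.9,"translation":[-39,0,0],"roll":0}
    - {"grip":0.9,"translation":[-47,0,0],"roll":0}
    - {"grip":0.9,"translation":[-54,0,0],"roll":0}
    - {"grip":0.9,"translation":[-59,0,0],"roll":0}
    - {"grip":0.9,"translation":[-62,0,0],"roll":0}

```text
clock: 17.48
ee_pos: [0.5677, 0.0386, 0.0609]
ee_rot: [-3.14, -0.001, 1.688]
contact_force: [-6.0, 2.6, 6.3]
grip_width: 0.02
gripper_force: 20.0
```

Call:
carry_out:
  steps:
    - {"grip":0.9,"translation":[-2,0,0],"roll":0}
    - {"grip":0.9,"translation":[-4,0,0],"roll":0}
    - {"grip":0.9,"translation":[-6,0,0],"roll":0}
    - {"grip":0.9,"translation":[-8,0,0],"roll":0}
    - {"grip":0.9,"translation":[-10,0,0],"roll":0}
    - {"grip":0.9,"translation":[-11,0,0],"roll":0}
    - {"grip":0.9,"translation":[-12,0,0],"roll":0}
    - {"grip":0.9,"translation":[-12,0,0],"roll":0}

```text
clock: 18.15
ee_pos: [0.569, 0.0271, 0.061]
ee_rot: [-3.14, -0.001, 1.688]
contact_force: [-5.6, 1.0, 7.2]
grip_width: 0.0194
gripper_force: 20.0
```

Call:
carry_out:
  steps:
    - {"grip":0.9,"translation":[-1,0,0],"roll":0}
    - {"grip":0.9,"translation":[-2,0,0],"roll":0}
    - {"grip":0.9,"translation":[-3,0,0],"roll":0}
    - {"grip":0.9,"translation":[-3,0,0],"roll":0}

```text
clock: 18.48
ee_pos: [0.5694, 0.0241, 0.061]
ee_rot: [-3.14, -0.001, 1.688]
contact_force: [-5.5, 1.5, 6.6]
grip_width: 0.0195
gripper_force: 20.0
```

Call:
carry_out:
  steps:
    - {"grip":0.9,"translation":[-1,0,0],"roll":0}
    - {"grip":0.9,"translation":[-2,0,0],"roll":0}
    - {"grip":0.9,"translation":[-2,0,0],"roll":0}

```text
clock: 18.73
ee_pos: [0.5696, 0.0222, 0.0609]
ee_rot: [-3.14, -0.001, 1.688]
contact_force: [-6.3, 1.2, 5.7]
grip_width: 0.0195
gripper_force: 20.0
```

Call:
carry_out:
  steps:
    - {"grip":0.9,"translation":[-1,0,0],"roll":0}
    - {"grip":0.9,"translation":[-2,0,0],"roll":0}
    - {"grip":0.9,"translation":[-2,0,0],"roll":0}

```text
clock: 18.98
ee_pos: [0.5698, 0.0202, 0.061]
ee_rot: [-3.14, -0.001, 1.688]
contact_force: [-5.5, 1.6, 5.8]
grip_width: 0.0196
gripper_force: 20.0
```

Call:
carry_out:
  steps:
    - {"grip":0.9,"translation":[-1,0,0],"roll":0}
    - {"grip":0.9,"translation":[-2,0,0],"roll":0}
    - {"grip":0.9,"translation":[-2,0,0],"roll":0}

```text
clock: 19.23
ee_pos: [0.57, 0.0182, 0.0609]
ee_rot: [-3.14, -0.001, 1.688]
contact_force: [-5.2, 1.9, 6.6]
grip_width: 0.0199
gripper_force: 20.0
```

Call:
carry_out:
  steps:
    - {"grip":0.9,"translation":[-1,0,0],"roll":0}
    - {"grip":0.9,"translation":[-2,0,0],"roll":0}
    - {"grip":0.9,"translation":[-2,0,0],"roll":0}

```text
clock: 19.48
ee_pos: [0.5701, 0.0175, 0.061]
ee_rot: [-3.14, -0.003, 1.688]
contact_force: [-5.9, 7.0, 7.2]
grip_width: 0.0197
gripper_force: 20.0
```

Call:
carry_out:
  steps:
    - {"grip":0.9,"translation":[-1,0,0],"roll":0}
    - {"grip":0.9,"translation":[-2,0,0],"roll":0}
    - {"grip":0.9,"translation":[-2,0,0],"roll":0}

```text
clock: 19.73
ee_pos: [0.5701, 0.0174, 0.0609]
ee_rot: [-3.14, -0.006, 1.688]
contact_force: [-4.7, 13.5, 7.7]
grip_width: 0.0197
gripper_force: 20.0
```

Call:
carry_out:
  steps:
    - {"grip":0.7,"translation":[2,0,0],"roll":0}
    - {"grip":0.5,"translation":[2,0,0],"roll":0}
    - {"grip":0.5,"translation":[2,0,0],"roll":0}
    - {"grip":0.5,"translation":[2,0,-10],"roll":0}
    - {"grip":0.5,"translation":[2,0,-40],"roll":0}
    - {"grip":0.5,"translation":[2,0,-80],"roll":0}
    - {"grip":0.5,"translation":[2,0,-120],"roll":0}
    - {"grip":0.5,"translation":[2,0,-160],"roll":0}
    - {"grip":0.5,"translation":[2,0,-200],"roll":0}
    - {"grip":0.5,"translation":[2,0,-240],"roll":0}

```text
clock: 20.57
ee_pos: [0.5711, 0.0152, 0.3032]
ee_rot: [3.141, 0.001, 1.687]
contact_force: [1.6, -0.6, 0.5]
grip_width: 0.0465
gripper_force: 0.0
```

Call:
carry_out:
  steps:
    - {"grip":0.5,"translation":[0,0,-40],"roll":0}
    - {"grip":0.5,"translation":[-5,0,-70],"roll":0}
    - {"grip":0.5,"translation":[-40,10,-80],"roll":0}
    - {"grip":0.5,"translation":[-80,20,-80],"roll":0}
    - {"grip":0.5,"translation":[-120,30,-80],"roll":0}
    - {"grip":0.5,"translation":[-160,40,-80],"roll":0}
    - {"grip":0.5,"translation":[-200,52,-80],"roll":0}
    - {"grip":0.5,"translation":[-230,62,-80],"roll":0}
    - {"grip":0.5,"translation":[-230,62,-80],"roll":0}
    - {"grip":0.5,"translation":[-230,62,-80],"roll":0}

```text
clock: 21.4
ee_pos: [0.6599, -0.2082, 0.3788]
ee_rot: [-3.14, -0.001, 1.684]
contact_force: [0.4, 1.0, 0.6]
grip_width: 0.0469
gripper_force: 0.0
```

```bash
python3 - <<'E'
from h import *
import pickle
w=wrist();s=cam("scene");pickle.dump((w,s),open("w6.pkl","wb"))
o=np.hstack([cv2.resize(w["color"][0:300,150:550,::-1],(400,300)),cv2.resize(s["color"][165:285,215:345+30,::-1],(400,300),interpolation=cv2.INTER_CUBIC)])
print(state()["ee_pos"],state()["ee_rot"],proj(w,[(.649,-.125,.289),(.5855,-.114,.246)]))
a=cv2.resize(w["color"][0:240,160:480,::-1],(800,600),interpolation=cv2.INTER_CUBIC)
cv2.imwrite("pics/w6.png",np.vstack([cv2.resize(w["color"][0:240,100:500,::-1],(800,480),interpolation=cv2.INTER_CUBIC)]))
E
```

```text
[ 0.6597 -0.2054  0.3806] [ 3.1415 -0.0003  1.6875] [[326.0706 123.4607]
 [245.0147  99.3932]]
```

View pics/w6.png

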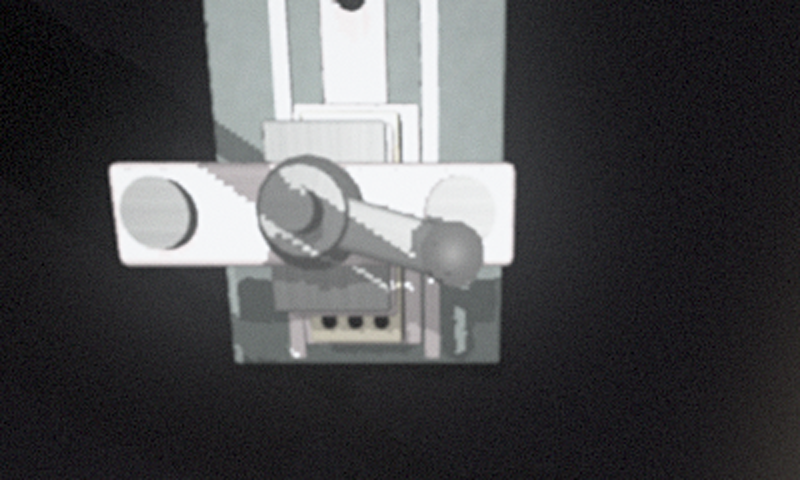

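The picture shows the handle top at (450,252), the screw end at (293,207), and nuts at (155,213) and (460,208). The cassettes lie under the pad with the bed home.

```bash
python3 - <<'E'
from h import *
import pickle
w,s=pickle.load(open("w6.pkl","rb"))
k=lambda p:uncrop(p,2,100,0)
h=at_z(w,k([(450,252)]),.289)[0];sc=at_z(w,k([(293,207)]),.246)[0];N=at_z(w,k([(155,213),(460,208)]),.21)
print("handle",h,"screw",sc,"nuts",N,N.mean(0),np.linalg.norm(N[0]-N[1]))
for c in(sc,N.mean(0)):
    d=(h-c)[:2];print(np.linalg.norm(d),np.degrees(np.arctan2(d[1],d[0])))
goal(h[0],h[1],.24,96.67)
# pad in the scene view: predicted rows of pad-face corners for two heights
u=np.array([-.1166,.9932]);x=np.array([.9932,.1166]);c=np.array([.5855,-.1145])
for z in(.1,.11):print(z,proj(s,[np.r_[c+a*.03*x+.05*u,z] for a in(-1,1)]))
print("cassette top end",proj(s,[np.r_[c+a*.028*x+.065*u,.086] for a in(-1,1)]))
o=cv2.resize(s["color"][215:275,235:315,::-1],(800,600),interpolation=cv2.INTER_CUBIC);cv2.imwrite("pics/s6.png",o)
E
```

```text
handle [ 0.6483 -0.1265  0.289 ] screw [ 0.5866 -0.1167  0.246 ] nuts [[ 0.5202 -0.1243  0.21  ]
 [ 0.6499 -0.1075  0.21  ]] [ 0.5851 -0.1159  0.21  ] 0.13077413758561884
0.06250734416602885 -9.102619233246225
0.06410940853478345 -9.54665860145197
tool shift mm [ 79.6048  -2.146  140.5939] roll 0.0003193298346917954 q [-0.4631  0.4986  0.8003  0.0003  1.8428 -0.5797] [ 0.6597 -0.2054  0.3806]
0.1 [[285.702  244.6785]
 [266.422  254.2867]]
0.11 [[285.5889 241.7924]
 [266.205  251.3884]]
cassette top end [[288.5991 252.0915]
 [270.6824 261.1981]]
```

View pics/s6.png

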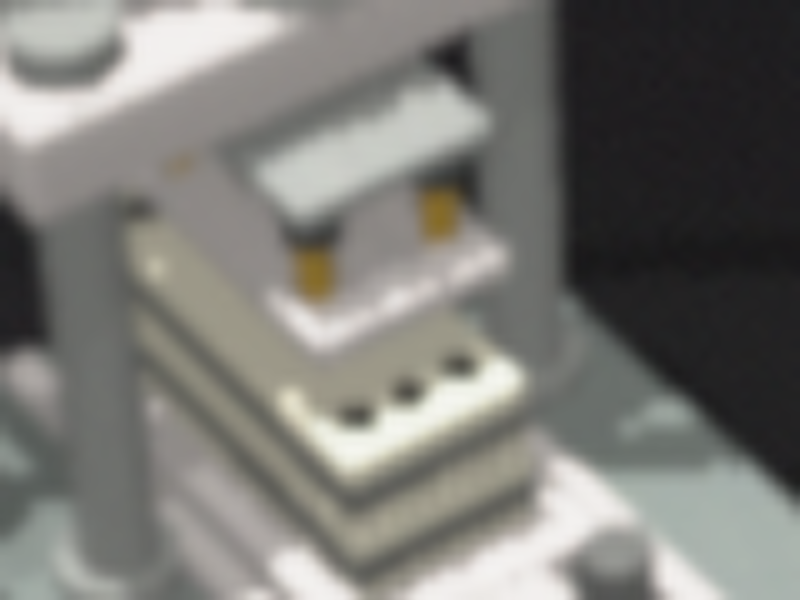

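The picture shows the pad above the cassettes, its lit front strip running from (322,335) to (505,250). The cassette top front corners are at (350,478) and (525,378).

```bash
python3 - <<'E'
from h import *
import pickle
w,s=pickle.load(open("w6.pkl","rb"))
for x in(262,266,268,270,274,278,282):print(x,[tuple(int(v) for v in s["color"][y,x]) for y in range(238,262)])
E
```

```text
262 [(131, 127, 125), (134, 130, 128), (140, 136, 133), (143, 139, 136), (144, 140, 137), (154, 150, 146), (180, 175, 171), (187, 182, 178), (171, 166, 161), (155, 151, 143), (153, 149, 136), (154, 151, 135), (156, 152, 136), (156, 152, 136), (157, 153, 137), (161, 157, 141), (169, 165, 147), (160, 157, 141), (134, 132, 119), (110, 109, 100), (110, 109, 100), (129, 126, 115), (141, 138, 124), (137, 133, 121)]
266 [(73, 73, 71), (76, 69, 56), (110, 92, 49), (128, 105, 44), (132, 107, 43), (134, 109, 47), (141, 119, 76), (164, 151, 133), (200, 192, 185), (226, 222, 219), (228, 224, 222), (201, 195, 192), (162, 157, 152), (151, 147, 137), (154, 150, 136), (157, 152, 137), (159, 154, 138), (166, 163, 145), (193, 191, 171), (223, 223, 207), (220, 220, 203), (189, 187, 169), (145, 142, 130), (112, 111, 103)]
268 [(79, 78, 76), (96, 93, 88), (118, 110, 97), (126, 114, 95), (128, 115, 92), (133, 120, 98), (148, 137, 120), (167, 159, 150), (190, 184, 179), (220, 217, 214), (222, 218, 216), (192, 187, 184), (161, 156, 151), (154, 149, 140), (154, 150, 136), (155, 152, 136), (155, 151, 135), (1
[... 1061 characters left out ...]
, (155, 150, 146), (150, 146, 136), (153, 150, 136), (155, 152, 136), (155, 152, 136), (151, 149, 133), (152, 149, 133), (169, 167, 149), (199, 198, 179), (227, 228, 216), (240, 241, 232), (241, 241, 233), (227, 227, 214), (187, 185, 166), (145, 143, 130), (113, 112, 104), (100, 99, 94)]
282 [(156, 152, 148), (172, 167, 163), (191, 185, 181), (207, 201, 197), (188, 182, 179), (148, 144, 141), (115, 115, 112), (103, 107, 103), (119, 124, 119), (136, 139, 131), (150, 150, 136), (165, 162, 145), (157, 154, 137), (139, 138, 124), (173, 175, 159), (229, 231, 219), (239, 241, 232), (227, 227, 214), (186, 184, 166), (145, 143, 129), (113, 113, 104), (101, 101, 94), (118, 116, 107), (142, 139, 126)]
```

Call:
carry_out:
  newtons: 15
  steps:
    - {"grip":0.5,"translation":[40,0,0],"roll":0}
    - {"grip":0.5,"translation":[75,-0.5,5],"roll":0}
    - {"grip":0.5,"translation":[79.5,-0.5,20],"roll":0}
    - {"grip":0.5,"translation":[79.5,-0.5,55],"roll":0}
    - {"grip":0.5,"translation":[79.5,-0.5,85],"roll":0}
    - {"grip":0.5,"translation":[79.5,-0.5,115],"roll":0}
    - {"grip":0.5,"translation":[79.5,-0.5,135],"roll":0}
    - {"grip":0.5,"translation":[79.5,-0.5,144],"roll":0}
    - {"grip":0.5,"translation":[79.5,-0.5,144],"roll":0}
    - {"grip":0.5,"translation":[79.5,-0.5,144],"roll":0}

```text
clock: 22.33
ee_pos: [0.6504, -0.1259, 0.2378]
ee_rot: [3.14, 0.001, 1.689]
contact_force: [-0.2, 0.0, 0.9]
grip_width: 0.0464
gripper_force: 0.0
```

Call:
carry_out:
  steps:
    - {"grip":0.7,"translation":[0,0,0],"roll":0}
    - {"grip":0.85,"translation":[0,0,0],"roll":0}
    - {"grip":0.85,"translation":[0,0,0],"roll":0}
    - {"grip":0.85,"translation":[0,0,0],"roll":0}
    - {"grip":0.85,"translation":[0,0,0],"roll":0}
    - {"grip":0.85,"translation":[0,0,0],"roll":0}

```text
clock: 22.83
ee_pos: [0.65, -0.127, 0.2373]
ee_rot: [3.141, 0.001, 1.688]
contact_force: [-2.6, -0.1, 4.9]
grip_width: 0.023
gripper_force: 15.0
```

```bash
cat >rows.py <<'E'
import sys,numpy as np,json
f0,n=float(sys.argv[1]),int(sys.argv[2]);a=np.radians
print([[round(65*(np.sin(a(f0-18*k))-np.sin(a(f0))),1),round(65*(np.cos(a(f0-18*k))-np.cos(a(f0))),1),0] for k in range(1,n+1)])
E
python3 rows.py -16 10
```

```text
[[np.float64(-18.4), np.float64(-8.6), 0], [np.float64(-33.3), np.float64(-22.5), 0], [np.float64(-43.2), np.float64(-40.3), 0], [np.float64(-47.0), np.float64(-60.2), 0], [np.float64(-44.6), np.float64(-80.4), 0], [np.float64(-36.0), np.float64(-98.8), 0], [np.float64(-22.1), np.float64(-113.7), 0], [np.float64(-4.3), np.float64(-123.6), 0], [np.float64(15.6), np.float64(-127.4), 0], [np.float64(35.8), np.float64(-125.0), 0]]
```

Call:
carry_out:
  steps:
    - {"grip":0.85,"translation":[-18.4,-8.6,0],"roll":0}
    - {"grip":0.85,"translation":[-33.3,-22.5,0],"roll":0}
    - {"grip":0.85,"translation":[-43.2,-40.3,0],"roll":0}
    - {"grip":0.85,"translation":[-47,-60.2,0],"roll":0}
    - {"grip":0.85,"translation":[-47,-60.2,0],"roll":0}

```text
clock: 23.25
ee_pos: [0.594, -0.182, 0.2373]
ee_rot: [3.141, 0.001, 1.686]
contact_force: [-1.1, -1.3, 3.2]
grip_width: 0.0231
gripper_force: 15.0
```

```bash
cat >>h.py <<'E'
def pad():
    # sub-pixel row of the pad's lower edge (bright strip above the shaded cassette) in scene columns 268-277
    s=cam("scene");g=cv2.cvtColor(s["color"],cv2.COLOR_RGB2GRAY).astype(float);st=state()
    C=np.array([.5858,-.1163]);d=st["ee_pos"][:2]-C
    rows=[]
    for x in range(268,278):
        y0=int(round(249.4-.5*(x-268)));seg=g[y0-4:y0+14,x];k=int(np.argmin(np.diff(seg)[:11]));D=-np.diff(seg)[max(k-2,0):k+3]
        D=np.clip(D,0,None);rows.append(y0-4+.5+max(k-2,0)+(D*np.arange(len(D))).sum()/D.sum()+.5*(x-268))
    print("edge",np.round(rows,1),"median",np.median(rows),"r",np.linalg.norm(d),"phi",np.degrees(np.arctan2(d[1],d[0]))-6.7,"F",st["contact_force"])
    return s
E
python3 - <<'E'
from h import *
import pickle
pad()
w,s=pickle.load(open("w6.pkl","rb"))
import h
h.cam=lambda n:s
h.pad()
E
```

```text
edge [250.4 250.4 250.4 250.3 250.5 250.5 250.4 250.3 250.5 250.6] median 250.4005515898767 r 0.06621042814311918 phi -88.53216661628942 F [-1.5906 -2.6305  3.5401]
edge [249.2 249.1 249.2 249.1 249.2 249.  249.2 249.1 249.3 249.2] median 249.16210317460317 r 0.06621042814311918 phi -88.53216661628942 F [-1.5906 -2.6305  3.5401]
```

```bash
python3 rows.py -88 10|sed 's/np.float64//g'
```

```text
[[(2.5), (-20.2), 0], [(11.1), (-38.6), 0], [(24.9), (-53.5), 0], [(42.7), (-63.3), 0], [(62.7), (-67.2), 0], [(82.9), (-64.8), 0], [(101.3), (-56.2), 0], [(116.2), (-42.3), 0], [(126.0), (-24.5), 0], [(129.9), (-4.5), 0]]
```

Call:
carry_out:
  steps:
    - {"grip":0.85,"translation":[2.5,-20.2,0],"roll":0}
    - {"grip":0.85,"translation":[11.1,-38.6,0],"roll":0}
    - {"grip":0.85,"translation":[24.9,-53.5,0],"roll":0}
    - {"grip":0.85,"translation":[42.7,-63.3,0],"roll":0}
    - {"grip":0.85,"translation":[62.7,-67.2,0],"roll":0}
    - {"grip":0.85,"translation":[82.9,-64.8,0],"roll":0}
    - {"grip":0.85,"translation":[101.3,-56.2,0],"roll":0}
    - {"grip":0.85,"translation":[116.2,-42.3,0],"roll":0}
    - {"grip":0.85,"translation":[126,-24.5,0],"roll":0}
    - {"grip":0.85,"translation":[129.9,-4.5,0],"roll":0}

```text
clock: 24.13
ee_pos: [0.5783, -0.0525, 0.2372]
ee_rot: [3.139, 0.005, 1.689]
contact_force: [0.6, -15.8, 2.8]
grip_width: 0.0229
gripper_force: 15.0
```

Call:
carry_out:
  steps:
    - {"grip":0.85,"translation":[0,0,0],"roll":0}

```text
clock: 24.22
ee_pos: [0.5812, -0.0525, 0.2371]
ee_rot: [3.136, 0.004, 1.689]
contact_force: [1.7, -4.5, 6.3]
grip_width: 0.0233
gripper_force: 15.0
```

```bash
python3 -c "from h import *;pad()"; python3 rows.py -268 10|sed 's/np.float64//g'
```

```text
edge [253.6 254.4 254.3 256.  254.  253.7 255.1 255.8 256.2 253.4] median 254.34823316218666 r 0.06400174700317005 phi 88.34284133504917 F [ 1.7865 -3.2172  4.3244]
[[(-2.5), (20.2), 0], [(-11.1), (38.6), 0], [(-24.9), (53.5), 0], [(-42.7), (63.3), 0], [(-62.7), (67.2), 0], [(-82.9), (64.8), 0], [(-101.3), (56.2), 0], [(-116.2), (42.3), 0], [(-126.0), (24.5), 0], [(-129.9), (4.5), 0]]
```

```bash
cat >>h.py <<'E'
def shear(s):
    g=cv2.cvtColor(s["color"],cv2.COLOR_RGB2GRAY).astype(np.float32)
    M=np.float32([[1,0,0],[.5,1,-.5*268]]);return cv2.resize(cv2.warpAffine(g,M,(640,480),flags=cv2.INTER_CUBIC)[210:280,250:300],None,fx=10,fy=10,interpolation=cv2.INTER_CUBIC)
def track(ref,cur):
    A,B=shear(ref),shear(cur);out=[]
    for (r0,r1,c0,c1) in((238.5,249.,265,284),(222,236.5,262,283)):
        y0,y1,x0,x1=[int(v) for v in((r0-210)*10,(r1-210)*10,(c0-250)*10,(c1-250)*10)]
        T=A[y0:y1,x0:x1];W=B[y0-10:min(y1+130,700),x0-15:x1+15];m=cv2.matchTemplate(W,T,cv2.TM_CCOEFF_NORMED)
        _,v,_,l=cv2.minMaxLoc(m);out+=[(l[1]-10)/10,round(v,3),(l[0]-15)/10]
    return out
def shot():
    import pickle,glob
    s=cam("scene");n=len(glob.glob("s_*.pkl"));pickle.dump(s,open(f"s_{n}.pkl","wb"))
    ref=pickle.load(open("w6.pkl","rb"))[1];st=state();d=st["ee_pos"][:2]-[.5858,-.1175]
    print("pad dy,score,dx; plate:",track(ref,s),"phi",np.degrees(np.arctan2(d[1],d[0]))-6.7,"r",np.linalg.norm(d),"F",st["contact_force"]);return s
E
python3 - <<'E'
from h import *
s=shot()
g=cv2.cvtColor(s["color"],cv2.COLOR_RGB2GRAY)
for x in(266,270,274,278,282):print(x,list(map(int,g[236:264,x])))
E
```

```text
pad dy,score,dx; plate: [4.5, 0.836, 0.4, 4.4, 0.776, 0.3] phi 88.77693985069475 r 0.06522084377265626 F [ 1.8324 -3.3024  3.8027]
266 [180, 179, 173, 166, 143, 111, 81, 69, 86, 102, 107, 109, 114, 136, 169, 201, 208, 181, 155, 150, 165, 197, 205, 178, 139, 109, 105, 123]
270 [166, 140, 116, 113, 120, 125, 128, 133, 137, 137, 137, 136, 139, 147, 159, 180, 172, 149, 130, 106, 75, 93, 157, 197, 205, 185, 157, 128]
274 [107, 112, 124, 135, 139, 139, 138, 136, 136, 137, 138, 138, 139, 141, 139, 135, 127, 112, 110, 141, 170, 183, 185, 177, 160, 136, 106, 93]
278 [80, 70, 85, 101, 108, 110, 116, 126, 135, 137, 138, 141, 140, 135, 130, 134, 144, 159, 170, 179, 183, 175, 159, 135, 108, 96, 114, 137]
282 [92, 117, 133, 136, 131, 132, 135, 135, 137, 141, 145, 141, 135, 138, 133, 118, 128, 163, 181, 176, 159, 135, 107, 97, 116, 138, 149, 153]
```

Call:
carry_out:
  steps:
    - {"grip":0.85,"translation":[-3.7,20.2,0],"roll":0}
    - {"grip":0.85,"translation":[-12.3,38.6,0],"roll":0}
    - {"grip":0.85,"translation":[-26.1,53.5,0],"roll":0}
    - {"grip":0.85,"translation":[-43.9,63.3,0],"roll":0}
    - {"grip":0.85,"translation":[-43.9,63.3,0],"roll":0}

```text
clock: 24.73
ee_pos: [0.6457, -0.0921, 0.2368]
ee_rot: [-3.141, 0.004, 1.686]
contact_force: [-6.7, -4.3, 8.5]
grip_width: 0.0232
gripper_force: 15.0
```

```bash
python3 -c "from h import *;shot()"; python3 rows.py -340 10|sed 's/np.float64//g'
```

```text
pad dy,score,dx; plate: [4.9, 0.895, 0.3, 5.4, 0.731, 0.2] phi 17.383266470357334 r 0.06507306731256304 F [-4.8882 -3.9266  6.6916]
[[(-20.0), (3.9), 0], [(-40.1), (1.4), 0], [(-58.6), (-7.2), 0], [(-73.5), (-21.1), 0], [(-83.3), (-38.8), 0], [(-87.2), (-58.8), 0], [(-84.7), (-79.0), 0], [(-76.1), (-97.4), 0], [(-62.2), (-112.3), 0], [(-44.5), (-122.2), 0]]
```

Call:
carry_out:
  steps:
    - {"grip":0.85,"translation":[-20,3.9,0],"roll":0}
    - {"grip":0.85,"translation":[-40.1,1.4,0],"roll":0}
    - {"grip":0.85,"translation":[-40.1,1.4,0],"roll":0}

```text
clock: 25.03
ee_pos: [0.6493, -0.1304, 0.2369]
ee_rot: [-3.138, 0.001, 1.686]
contact_force: [-7.7, -1.1, 7.5]
grip_width: 0.0231
gripper_force: 15.0
```

```bash
python3 -c "from h import *;shot()"; python3 rows.py -376 10|sed 's/np.float64//g'
```

```text
pad dy,score,dx; plate: [5.7, 0.897, 0.0, 2.9, 0.736, -1.5] phi -17.156687451597826 r 0.0648329017064978 F [-7.1224 -0.6335  8.0435]
[[(-18.4), (-8.6), 0], [(-33.3), (-22.5), 0], [(-43.2), (-40.3), 0], [(-47.0), (-60.2), 0], [(-44.6), (-80.4), 0], [(-36.0), (-98.8), 0], [(-22.1), (-113.7), 0], [(-4.3), (-123.6), 0], [(15.6), (-127.4), 0], [(35.8), (-125.0), 0]]
```

Call:
carry_out:
  steps:
    - {"grip":0.85,"translation":[-18.4,-8.6,0],"roll":0}
    - {"grip":0.85,"translation":[-33.3,-22.5,0],"roll":0}
    - {"grip":0.85,"translation":[-33.3,-22.5,0],"roll":0}

```text
clock: 25.33
ee_pos: [0.6305, -0.1644, 0.2369]
ee_rot: [-3.14, -0.001, 1.687]
contact_force: [-4.1, 2.6, 5.4]
grip_width: 0.023
gripper_force: 15.0
```

```bash
python3 - <<'E'
from h import *
import pickle
s=shot()
for n in (1,2,3):
    g=cv2.cvtColor(pickle.load(open(f"s_{n}.pkl","rb"))["color"],cv2.COLOR_RGB2GRAY)
    for x in(266,270,274,278,282):print(n,x,list(map(int,g[234:264,x])))
E
```

```text
pad dy,score,dx; plate: [6.5, 0.974, 0.2, 7.2, 0.739, 0.5] phi -52.12230520738538 r 0.06476816688767156 F [-4.4943  2.4857  6.9844]
1 266 [130, 131, 132, 132, 131, 131, 130, 124, 109, 84, 69, 81, 99, 107, 110, 115, 135, 158, 168, 165, 153, 144, 146, 152, 155, 144, 121, 101, 98, 116]
1 270 [130, 130, 129, 130, 130, 126, 117, 113, 117, 124, 130, 135, 137, 137, 142, 155, 166, 168, 167, 160, 144, 119, 84, 94, 151, 181, 184, 171, 154, 127]
1 274 [130, 131, 131, 128, 120, 118, 130, 137, 138, 137, 136, 137, 144, 158, 167, 169, 168, 159, 144, 121, 110, 141, 171, 184, 185, 176, 159, 136, 107, 94]
1 278 [130, 128, 115, 94, 75, 82, 99, 108, 110, 115, 132, 152, 164, 167, 164, 156, 147, 140, 145, 159, 170, 179, 183, 176, 159, 136, 108, 96, 114, 137]
1 282 [117, 103, 97, 106, 122, 133, 136, 134, 137, 152, 162, 166, 165, 158, 149, 142, 134, 119, 128, 163, 180, 176, 159, 136, 108, 97, 115, 138, 149, 152]
2 266 [129, 131, 132, 133, 133, 131, 131, 129, 119, 98, 74, 69, 92, 106, 109, 111, 119, 140, 161, 177, 192, 176, 154, 153, 154, 143, 122, 101, 100, 119]
2 270 [129, 130, 129, 129, 132, 130, 122, 117
[... 645 characters left out ...]
8, 108, 109, 114, 139, 187, 222, 227, 206, 173, 175, 191, 176, 142, 110, 105, 122]
3 270 [129, 130, 137, 162, 189, 197, 180, 145, 122, 120, 125, 130, 135, 137, 138, 145, 157, 166, 176, 190, 185, 157, 123, 144, 223, 241, 241, 220, 174, 134]
3 274 [129, 130, 140, 163, 167, 145, 128, 133, 137, 139, 138, 136, 137, 143, 156, 166, 181, 205, 197, 161, 141, 187, 232, 242, 241, 225, 183, 142, 110, 96]
3 278 [130, 130, 127, 117, 97, 79, 84, 100, 108, 109, 114, 129, 150, 164, 178, 201, 194, 163, 152, 187, 225, 239, 241, 226, 183, 142, 112, 99, 114, 137]
3 282 [127, 117, 103, 89, 84, 86, 88, 93, 106, 127, 149, 162, 166, 165, 159, 148, 141, 147, 181, 230, 239, 226, 183, 143, 111, 100, 116, 139, 149, 153]
```

```bash
cat >>h.py <<'E'
def pins(s):
    # row where each gold pin meets the pad top, by colour: red minus blue falls from gold (>60) to white (<15)
    c=s["color"].astype(float);o=[]
    for x in(265,266,267,277,278,279):
        d=c[:,x,0]-c[:,x,2];r=np.arange(225,262);k=[i for i in r if d[i]>=35 and d[i+1]<35]
        if k:i=k[-1];o.append(round(float(i+(d[i]-35)/(d[i]-d[i+1])),2))
        else:o.append(None)
    return o
E
python3 - <<'E'
from h import *
import pickle
print(pins(pickle.load(open("w6.pkl","rb"))[1]))
for n in range(4):print(n,pins(pickle.load(open(f"s_{n}.pkl","rb"))))
E
python3 rows.py -412 10|sed 's/np.float64//g'
```

```text
[244.43, 244.88, 244.7, 238.37, 238.91, 238.75]
0 [248.26, 248.94, 249.0, 242.06, 243.0, 243.05]
1 [249.65, 250.42, 250.32, 243.06, 244.05, 244.24]
2 [250.06, 250.7, 250.69, 244.0, 244.7, 244.74]
3 [250.35, 251.19, 251.23, 244.13, 245.23, 245.46]
[[(-9.9), (-17.8), 0], [(-13.7), (-37.7), 0], [(-11.3), (-57.9), 0], [(-2.7), (-76.4), 0], [(11.2), (-91.2), 0], [(29.0), (-101.1), 0], [(49.0), (-105.0), 0], [(69.1), (-102.5), 0], [(87.6), (-93.9), 0], [(102.4), (-80.0), 0]]
```

Call:
carry_out:
  steps:
    - {"grip":0.85,"translation":[-9.9,-17.8,0],"roll":0}
    - {"grip":0.85,"translation":[-13.7,-37.7,0],"roll":0}
    - {"grip":0.85,"translation":[-13.7,-37.7,0],"roll":0}

```text
clock: 25.63
ee_pos: [0.5951, -0.1816, 0.2369]
ee_rot: [3.141, -0.0, 1.687]
contact_force: [-1.2, 1.3, 3.0]
grip_width: 0.0236
gripper_force: 15.0
```

```bash
python3 -c "from h import *;print(pins(shot()))"; python3 rows.py -448 10|sed 's/np.float64//g'
```

```text
pad dy,score,dx; plate: [6.9, 0.978, 0.2, 7.6, 0.899, 0.6] phi -87.61032284307858 r 0.06476852133350015 F [-2.1407  1.5487  5.1032]
[250.64, 251.57, 251.63, 244.27, 245.5, 245.62]
[[(2.5), (-20.2), 0], [(11.1), (-38.6), 0], [(24.9), (-53.5), 0], [(42.7), (-63.3), 0], [(62.7), (-67.2), 0], [(82.9), (-64.8), 0], [(101.3), (-56.2), 0], [(116.2), (-42.3), 0], [(126.0), (-24.5), 0], [(129.9), (-4.5), 0]]
```

Call:
carry_out:
  steps:
    - {"grip":0.85,"translation":[2.5,-20.2,0],"roll":0}
    - {"grip":0.85,"translation":[11.1,-38.6,0],"roll":0}
    - {"grip":0.85,"translation":[11.1,-38.6,0],"roll":0}

```text
clock: 25.93
ee_pos: [0.5555, -0.1748, 0.2369]
ee_rot: [-3.141, 0.001, 1.688]
contact_force: [-2.5, -3.6, 4.9]
grip_width: 0.0232
gripper_force: 15.0
```

```bash
python3 -c "from h import *;print(pins(shot()))"; python3 rows.py -484 10|sed 's/np.float64//g'
```

```text
pad dy,score,dx; plate: [7.0, 0.972, 0.2, 8.2, 0.893, 0.7] phi -123.63879771004093 r 0.06484035987820344 F [-2.8594 -2.5716  5.2491]
[250.64, 251.57, 251.65, 244.33, 245.48, 245.66]
[[(13.9), (-14.9), 0], [(31.7), (-24.7), 0], [(51.6), (-28.6), 0], [(71.8), (-26.1), 0], [(90.2), (-17.5), 0], [(105.1), (-3.7), 0], [(115.0), (14.1), 0], [(118.8), (34.1), 0], [(116.4), (54.3), 0], [(107.8), (72.7), 0]]
```

Call:
carry_out:
  steps:
    - {"grip":0.85,"translation":[13.9,-14.9,0],"roll":0}
    - {"grip":0.85,"translation":[31.7,-24.7,0],"roll":0}
    - {"grip":0.85,"translation":[51.6,-28.6,0],"roll":0}
    - {"grip":0.85,"translation":[71.8,-26.1,0],"roll":0}
    - {"grip":0.85,"translation":[90.2,-17.5,0],"roll":0}
    - {"grip":0.85,"translation":[105.1,-3.7,0],"roll":0}
    - {"grip":0.85,"translation":[112.3,7.9,0],"roll":0}
    - {"grip":0.85,"translation":[112.3,7.9,0],"roll":0}
    - {"grip":0.85,"translation":[112.3,7.9,0],"roll":0}

```text
clock: 26.73
ee_pos: [0.5538, -0.0606, 0.2368]
ee_rot: [3.139, -0.002, 1.69]
contact_force: [-1.2, 4.2, 7.9]
grip_width: 0.023
gripper_force: 15.0
```

```bash
python3 - <<'E'
from h import *
import pickle
s=shot();print(pins(s))
# plate-to-pad gap (gold visible length) now vs start
def gold(s):
    d=s["color"][:,:,0].astype(float)-s["color"][:,:,2]
    return [round(float(np.clip(d[220:256,x]/70,0,1).sum()),2) for x in(265,266,267,277,278,279)]
print(gold(pickle.load(open("w6.pkl","rb"))[1]),[gold(pickle.load(open(f"s_{n}.pkl","rb"))) for n in(3,4,5,6)])
E
```

```text
pad dy,score,dx; plate: [7.1, 0.865, 0.6, 10.0, 0.766, 0.2] phi 112.91526154380509 r 0.06530474107603726 F [-1.4133  4.3881  7.6605]
[243.34, 251.56, 251.61, 236.39, 245.52, 245.68]
[8.11, 8.53, 8.13, 7.79, 9.23, 8.54] [[5.1, 6.84, 6.9, 4.96, 6.93, 7.0], [5.04, 6.56, 6.64, 4.66, 6.5, 6.66], [4.49, 5.93, 6.04, 4.16, 5.83, 6.07], [6.67, 7.96, 7.61, 4.86, 6.77, 7.16]]
```

Call:
carry_out:
  steps:
    - {"grip":0.7,"translation":[0,0,0],"roll":0}
    - {"grip":0.5,"translation":[0,0,0],"roll":0}
    - {"grip":0.5,"translation":[0,0,0],"roll":0}
    - {"grip":0.5,"translation":[0,0,-5],"roll":0}
    - {"grip":0.5,"translation":[0,0,-25],"roll":0}
    - {"grip":0.5,"translation":[0,0,-60],"roll":0}
    - {"grip":0.5,"translation":[0,0,-95],"roll":0}
    - {"grip":0.5,"translation":[0,0,-120],"roll":0}
    - {"grip":0.5,"translation":[0,0,-120],"roll":0}
    - {"grip":0.5,"translation":[0,0,-120],"roll":0}

```text
clock: 27.62
ee_pos: [0.552, -0.063, 0.3579]
ee_rot: [3.138, 0.002, 1.687]
contact_force: [0.4, -0.0, 0.1]
grip_width: 0.0463
gripper_force: 0.0
```

```bash
python3 - <<'E'
from h import *
import pickle
s=shot();print(pins(s))
t=cam("top")
# handle position check: dark-gray handle top vs prediction
print(proj(t,[(.5538,-.0606,.289)]), "post home pred",proj(t,[(.5701,.0174,.098)]))
g=cv2.cvtColor(t["color"],cv2.COLOR_RGB2GRAY);print(g[228:248,318:338:2])
print(state()["ee_pos"],state()["contact_force"])
E
```

```text
pad dy,score,dx; plate: [7.4, 0.869, 0.4, 10.4, 0.8, 0.1] phi 115.53059593133538 r 0.06473684506128312 F [ 0.1888 -0.8577 -1.0839]
[243.27, 251.54, 251.61, 236.21, 245.54, 245.7]
[[362.2769 220.2091]] post home pred [[332.5427 228.3324]]
[[171 171 172 174 170 147 154 112 154 150]
 [171 171 173 173 158 148 152 113 155 139]
 [171 173 173 174 152 151 152 123 155 123]
 [172 174 174 173 148 154 144 140 155 105]
 [173 173 174 173 140 155 128 147 154  87]
 [174 174 173 172 141 155 118 150 156  78]
 [174 175 174 171 145 154 111 153 153  74]
 [174 175 174 170 150 153 108 154 143  74]
 [173 173 175 161 152 151 125 155 133 108]
 [173 174 174 145 151 145 140 155 116 116]
 [173 174 174 143 154 139 146 155  94 107]
 [173 174 173 144 154 128 149 156  77 148]
 [174 174 173 142 154 112 151 154  68 172]
 [174 174 172 143 153 110 153 146  67 174]
 [173 174 160 147 152 112 153 136  74 176]
 [174 175 141 150 152 123 154 120  92 178]
 [175 176 134 152 144 141 154  98 137 181]
 [174 176 136 153 127 148 154  80 197 212]
 [176 184 144 154 111 150 154  69 197 227]
 [206 210 151 153 105 152 149  69 175 203]]
[ 0.5508 -0.0626  0.355 ] [-0.8585  0.0395 -0.3473]
```

```bash
python3 -c "from plant import *;print(hand_in())"
```

```text
the job is handed in; nothing more can be done
None
```

I handed the job in at about 28 s: the top two cassettes are stacked on the bed, the bed is home against its stop, and the pad was wound an estimated half turn (about 10 mm of spring) past contact, judged from the camera to within about 10°; the gripper is clear and I touched nothing else.

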